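# Lock the feed, load the tray with cups turned mouth up, set to feed

### The job

Get the eyelet filler ready for a run. First lock the feed: pull the spring-loaded selector knob up out of its notch, turn it from the white mark to the red mark and let it drop fully into the notch there. Then turn every upside-down tin cup mouth up and stand them all flat in the aluminium tray, and once they all stand there lift the knob again, turn it to the green mark and let it drop fully in, without shifting the tube, the bottle or the brush.

Things in the scene. Friction and masses are not known exactly. Their poses are not given: they have to be found in the camera images.
- feed_head: Green machine head, fixed, 160 x 160 mm, 60 mm high, foot plate 180 x 180. Origin: centre of its underside; z up; the knob's vertical axis passes through it. Coloured dots on top, 58 mm from the axis: red along the head's +x, white 60 deg clockwise of it (from above), green 60 deg counter-clockwise. A dark steel ring, 9 mm high, 22-34 mm from the axis, has a 12 mm wide notch at each dot.
- selector (a joint): Angle of the selector knob, rad, growing counter-clockwise seen from above: 0 points to white, 1.047 to red, 2.094 to green; stops at -0.15 and 2.24. Knob down: its 8 mm pin sits in a notch with some 0.07 rad of play either way and cannot turn out of it. Knob up: friction of 0.03 Nm holds the angle.
- selector_lift (a joint): How far the knob is pulled up, m: 0 fully down in a notch, 0.016 at the upper stop. It turns freely once lifted more than 0.010; let go between notches it rests on the ring at about 0.009. The spring presses down with 6 N at 0 and 8.4 N at the upper stop; the knob weighs 1.5 N besides.
- selector_grip (a point): Point on the knob's vertical axis where it is gripped, 100 mm above the work surface when down. The grip is a black upright bar 56 mm long, 16 mm wide, from 26 mm below to 16 mm above this point. The frame turns with the knob: x along the bar, towards the white pointer pin at its foot (to 44 mm from the axis); y across the bar; z up.
- tray: Low aluminium tray, fixed, 150 mm along its x, 340 mm along its y. Floor 6 mm above the work surface, rim 4 mm wide and 10 mm high all round. Origin: centre of its underside; z up. It has room for three cups in a row along y, about 100 mm apart.
- cup0: Square blue tin cup (may be absent), 46 x 46 mm outside, 66 mm tall, walls and base 3 mm, white band near the mouth, about 0.13 kg. Origin: centre of the cup, 33 mm from base and mouth; its z axis runs from base to mouth (points down at the start, the cup standing mouth down); x and y are normal to its side faces. Laid on a side it lies still.
- cup1: Square blue tin cup (may be absent), 46 x 46 mm outside, 66 mm tall, walls and base 3 mm, white band near the mouth, about 0.13 kg. Origin: centre of the cup, 33 mm from base and mouth; its z axis runs from base to mouth (points down at the start, the cup standing mouth down); x and y are normal to its side faces. Laid on a side it lies still.
- cup2: Square blue tin cup (may be absent), 46 x 46 mm outside, 66 mm tall, walls and base 3 mm, white band near the mouth, about 0.13 kg. Origin: centre of the cup, 33 mm from base and mouth; its z axis runs from base to mouth (points down at the start, the cup standing mouth down); x and y are normal to its side faces. Laid on a side it lies still.
- cone_tube: Bystander: cream upright tube, 44 mm diameter, 150 mm tall; origin at the centre of its foot. Leave it alone.
- oil_bottle: Bystander: amber bottle, 56 mm diameter, 130 mm tall; origin at the centre of its foot. Leave it alone.
- dust_brush: Bystander: brush lying flat beyond the tray, about 200 mm long, under 40 mm high; origin about its middle. Leave it alone.
Mind the look-alikes: they are no part of the job. What is shaped like the cup2 but yellow is not meant.

How it is judged:
By the outcome, as a careful person would: the job done as asked, in the order asked, and still so for the second after the job is handed in, with the robot touching nothing.
Of cup0, cup1, cup2 only 2 to 3 are there at a start; the rules pass over those that are not, and their reading is None.
At some moment in a run one of cup0, cup1, cup2 may be knocked a few centimetres aside while the robot is not near it.
Once in a run the grip may slacken for a moment while it holds something.
It also fails if it takes over 210 s, if anything falls off the work surface, if the arm or the gripper's body presses on something with over 40 N, if the wrist force passes 120 N, or if a joint passes its speed limit or range.

### The arm

A 7-joint arm with a two-finger parallel gripper is mounted at the origin on the work surface. World frame = base frame: x ahead of the robot, y to its left, z up, the work surface at z = 0. Lengths are in m, angles in rad, forces in N, time in s.
With the tool pointing down it reaches from about 0.4 to 0.85 m from the base axis. Payload 10.4 kg.
Tool frame: the origin (TCP) lies on the centre line of the jaws, within the pads' length; the fingertips stand 17 mm ahead of it and the grasp point (between the pads) lies 2 mm behind it (manip.tcp_to_tips is the distance from the TCP to the fingertips, in m); z points along the fingers, x is the direction in which the jaws open and shut, and the axes are right-handed (so a half turn about z gives the same grasp; the last joint's range is limited). The gripper opens to 85 mm and grips with 20 to 120 N. Pads are 22 mm wide; open, the fingers measure 114 mm over their backs; the gripper's body (76 mm by 85 mm) begins 54 mm behind the grasp point. The pads swing forward as they close: fully open they stand 13 mm farther back than shut.
Start: joints at [1.255, 0.332, -0.065, 1.46, 0.022, 1.35, -0.088], TCP at [0.18, -0.598, 0.218] pointing down, gripper open.
Joint ranges: [-2.6, 2.6], [-0.5, 2.12], [-1.47, 1.34], [0.16, 2.42], [-1.27, 4.41], [0.06, 2.06], [-2.6, 2.6]. Speed limits (rad/s): [2.22, 2.22, 2.79, 2.79, 3.14, 3.14, 3.14].

### API

Orientations are given as a unit quaternion [x, y, z, w].
In Python, from workcell import manip gives the robot as it stands.
- The arm moves only by the shell command python3 -m pendant 'ROWS' [FORCE]. ROWS is JSON, a list of rows, each a list of 3 entries, a list of its own where there are three numbers: the shift along the world's x, y, z in cm, then the turn, a rotation vector about the world's x, y, z in degrees, then the closure in counts, from 0 (fully open) to 255 (shut). A call has 1 to 12 rows; each row shifts and turns the pose as measured when the row begins; what a row does not reach is not made up. A row lasts 1/8 s, in which the tool goes at most 62.5 mm and 10.7 degrees, less where a joint would pass 70% of its speed; a pose out of reach is approached as far as the arm can. A call is refused whole if a number of a shift passes 6.25 or a number of a turn 10.7, either way. A call with a gripper value outside its range is refused whole. The fingers move at their own pace and stop on an object; FORCE is the grip in N (left out, the last holds). Time passes only in rows, so rows that do not move let the fingers close. It gives the time, the measured TCP pose, the force and the opening at its end, in the units of the state.
- manip.get_obs(): the state, without advancing time (a new reading comes with each control period).
- manip.camera(name): name is "scene" or "top" or "wrist"; returns a dict with "pixels" (400x640x3 uint8, red, green, blue), "range_z" (400x640 float32, m along the optical axis (not along the pixel's ray), 0 where there is no reading), "K" (3x3 intrinsics, pixels), "origin" and "rotation" of the camera in the world; the wrist camera has in their place "hand_eye" (4x4, takes a point from camera to tool coordinates, whose origin is the TCP and whose axes are the tool frame's). Camera axes: x right, y down, z forward; pixel columns grow to the right and rows downward; lengths in m; the calibration is good to about 2 mm. A picture is of the moment at which its call begins: read the wrist's pose just before it.
- manip.hand_in(): hands the job in, once; it reports no verdict.
The state is a dict: "clock": time; "joint_pos": joint angles; "joint_velocities": joint speeds; "tau": joint torques, N m; "position": TCP position; "ee_rot": TCP orientation; "ft_force": force on the tool from outside, world axes, zero at the start; "torque": the same for the moment, N m; "grip_width": opening from 0.0 (shut) to 1.0 (fully open).
Only numpy, scipy, OpenCV 4.12 (cv2) and the standard library are available. Lean on these libraries where they do the work, as an engineer would, in place of code of your own. Each camera call takes 0.05 s, during which the arm holds its last target.

## Working session

There is one attempt and no reset: what is moved stays moved. The work goes in short steps, Python scripts to look and compute and a shell command to move; the robot and the scene stay as the last step left them, time stands still between calls to the robot, and variables do not carry over. Pictures are saved under pics/ and viewed, and the job is handed in when it is done.

```bash
ls; mkdir -p pics; python3 - <<'E'
from workcell import manip
import cv2
print(manip.get_obs())
for n in ("scene","top","wrist"):
    c=manip.camera(n); cv2.imwrite(f"pics/{n}0.png",c["pixels"][:,:,::-1])
    print(n,c["K"],c.get("origin"),c.get("rotation"),c.get("hand_eye"))
E
```

```text
pics
{'clock': 0.0, 'joint_pos': array([ 1.25541316,  0.3328424 , -0.06471252,  1.46094401,  0.02158591,
        1.34990874, -0.08852171]), 'joint_velocities': array([-0.00110763,  0.00029021,  0.00100947,  0.00109358, -0.00055481,
        0.00030763,  0.00201113]), 'tau': array([-4.54485289e-04, -6.25442648e+01,  4.89747198e-02, -3.91607738e+01,
        1.61920086e-02,  9.78290598e-03,  1.82955671e-05]), 'position': array([ 0.18027647, -0.59801858,  0.21673309]), 'ee_rot': array([ 8.02690840e-01, -5.96394937e-01, -5.79153227e-04, -3.99870004e-04]), 'ft_force': array([ 0.33765988,  0.16402046, -0.16869772]), 'torque': array([ 0.02971184, -0.04717115,  0.00191078]), 'grip_width': 1.001395518711661}
scene [[376.26042773   0.         312.990834  ]
 [  0.         376.26042773 197.47894654]
 [  0.           0.           1.        ]] [ 1.24454588 -0.27370246  0.93386103] [ 0.76638946  0.53899609 -0.19834101 -0.2877347 ] None
top [[459.20044951   0.         319.98711834]
 [  0.         459.20044951 200.73461762]
 [  0.           0.           1.        ]] [ 0.39040378 -0.05203494  1.18549663] [ 0.70486636 -0.70420545  0.05892846 -0.06152672] None
wrist [[302.7491948    0.         313.48860042]
 [  0.         302.7491948  205.00712208]
 [  0.           0.           1.        ]] None None [[ 9.99999707e-01 -6.20188837e-04  4.48110521e-04 -1.00876043e-03]
 [ 4.51065348e-04  9.50908484e-01  3.09471893e-01 -7.92498711e-02]
 [-6.18043109e-04 -3.09471600e-01  9.50908485e-01 -1.57718415e-01]
 [ 0.00000000e+00  0.00000000e+00  0.00000000e+00  1.00000000e+00]]
```

View pics/scene0.png

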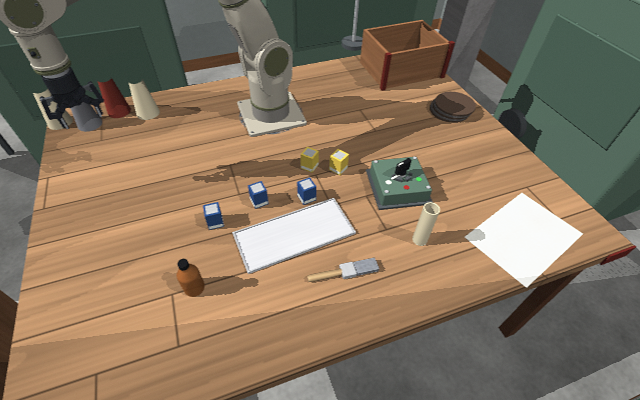

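View pics/top0.png

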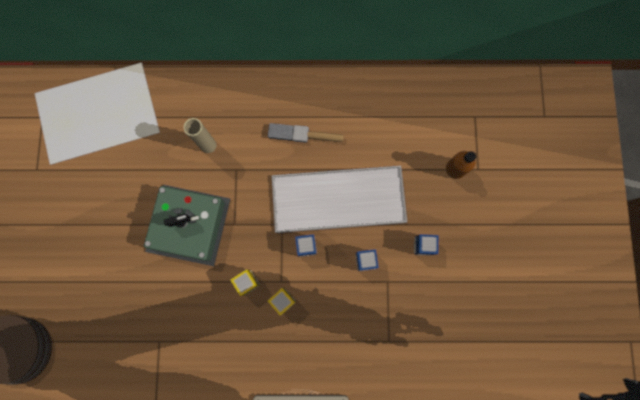

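View pics/wrist0.png

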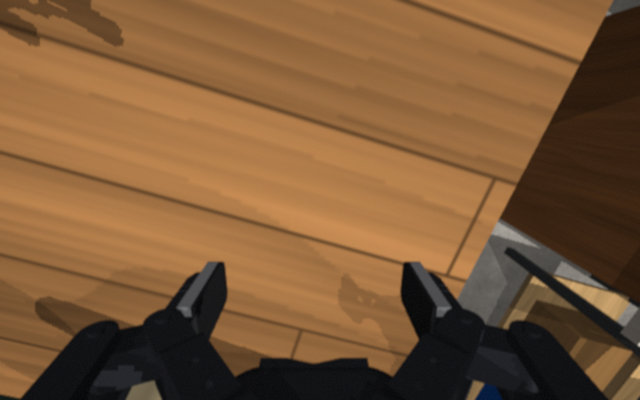

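```bash
cat > h.py <<'E'
from workcell import manip
import numpy as np, cv2
from scipy.spatial.transform import Rotation as R
def cam(name):
    o=manip.get_obs(); c=manip.camera(name)
    if "hand_eye" in c:
        H=np.array(c["hand_eye"]); Rt=R.from_quat(o["ee_rot"]).as_matrix()
        c["Rw"]=Rt@H[:3,:3]; c["ow"]=Rt@H[:3,3]+o["position"]
    else:
        c["Rw"]=R.from_quat(c["rotation"]).as_matrix(); c["ow"]=np.array(c["origin"])
    return c
def rays(c,uv):
    uv=np.atleast_2d(uv).astype(float); K=c["K"]
    d=np.c_[(uv[:,0]-K[0,2])/K[0,0],(uv[:,1]-K[1,2])/K[1,1],np.ones(len(uv))]
    return d@c["Rw"].T
def onplane(c,uv,z):
    d=rays(c,uv); return c["ow"]+d*((z-c["ow"][2])/d[:,2])[:,None]
def cloud(c):
    v,u=np.mgrid[:400,:640]; K=c["K"]; z=c["range_z"]
    p=np.stack([(u-K[0,2])/K[0,0]*z,(v-K[1,2])/K[1,1]*z,z],-1)
    p=p@c["Rw"].T+c["ow"]; p[z<=0]=np.nan; return p
def project(c,p):
    q=(np.atleast_2d(p)-c["ow"])@c["Rw"]; return (q[:,:2]/q[:,2:])*c["K"][0,0]+c["K"][:2,2]
def save(c,name): cv2.imwrite("pics/"+name,c["pixels"][:,:,::-1])
E
python3 - <<'E'
from h import *
c=cam("top"); P=cloud(c); hsv=cv2.cvtColor(c["pixels"],cv2.COLOR_RGB2HSV)
for n,(u,v) in dict(c306=(306,245),c367=(367,260),c428=(429,244),y244=(244,282),y281=(281,301),table=(330,330),tray=(340,200)).items(): print(n,P[v,u].round(3))
# cup tops by height
for n,(u,v) in dict(c306=(306,245),c367=(367,260),c428=(429,244),y244=(244,282),y281=(281,301)).items():
    m=(np.abs(P[...,2]-0.066)<0.008); w=np.zeros_like(m); w[v-22:v+22,u-22:u+22]=1
    pts=P[m&w][:,:2].astype(np.float32); r=cv2.minAreaRect(pts*1000); print(n,len(pts),r)
# tray
m=(P[...,2]>0.003)&(P[...,2]<0.02); w=np.zeros_like(m); w[160:240,262:412]=1
pts=P[m&w][:,:2].astype(np.float32); print("tray",cv2.minAreaRect(pts*1000))
# head top
m=np.abs(P[...,2]-0.06)<0.006; w=np.zeros_like(m); w[170:275,130:245]=1
pts=P[m&w][:,:2].astype(np.float32); print("head",cv2.minAreaRect(pts*1000))
h,s,v=cv2.split(hsv)
sub=np.zeros_like(h,bool); sub[180:275,135:235]=1
for n,mm in dict(red=((h<8)|(h>172))&(s>150)&(v>80),green=(h>45)&(h<75)&(s>150)&(v>100),white=(s<40)&(v>160)).items():
    k,l,st,ce=cv2.connectedComponentsWithStats((mm&sub).astype(np.uint8))
    for i in range(1,k):
        if st[i,4]>3: print(n,st[i,4],ce[i],onplane(c,ce[i],0.061).round(4))
m=(P[...,2]>0.1)&(P[...,2]<0.125)&sub
print("bar",m.sum(),cv2.minAreaRect(P[m][:,:2].astype(np.float32)*1000))
I=c["pixels"][:,:,::-1]
cv2.imwrite("pics/t1.png",cv2.resize(I[150:320,130:450],None,fx=2.5,fy=2.5,interpolation=cv2.INTER_CUBIC))
E
```

```text
c306 [ 0.474 -0.014  0.065]
c367 [ 0.438 -0.162  0.068]
c428 [ 0.477 -0.313  0.064]
y244 [0.385 0.134 0.068]
y281 [0.341 0.045 0.067]
table [ 0.267 -0.073  0.   ]
tray [ 0.596 -0.1    0.003]
c306 360 ((475.8629455566406, -10.99553108215332), (46.17374038696289, 45.6485710144043), 7.3494977951049805)
c367 368 ((439.7172546386719, -161.69578552246094), (45.828407287597656, 46.59749221801758), 7.404545307159424)
c428 369 ((478.0551452636719, -310.3399658203125), (45.51218032836914, 46.08895492553711), 87.4379653930664)
y244 385 ((384.9226379394531, 138.013916015625), (46.27724075317383, 46.85877990722656), 32.31813430786133)
y281 383 ((340.3177490234375, 46.81373596191406), (45.9041748046875, 46.367523193359375), 42.06019592285156)
tray ((598.6151733398438, -90.75433349609375), (210.15625, 391.3145751953125), 0.03948025777935982)
head ((517.577880859375, 245.0846710205078), (271.0671691894531, 168.12054443359375), 74.53456115722656)
red 30 [187.36666667 199.36666667] [[0.5873 0.2823 0.061 ]]
green 35 [164.77142857 206.37142857] [[0.5696 0.3376 0.061 ]]
white 33 [204.06060606 214.57575758] [[0.5491 0.239  0.061 ]]
white 11 [194.72727273 217.72727273] [[0.5413 0.2618 0.061 ]]
bar 187 ((532.261962890625, 294.533935546875), (17.91758155822754, 54.967124938964844), 15.909965515136719)
```

View pics/t1.png

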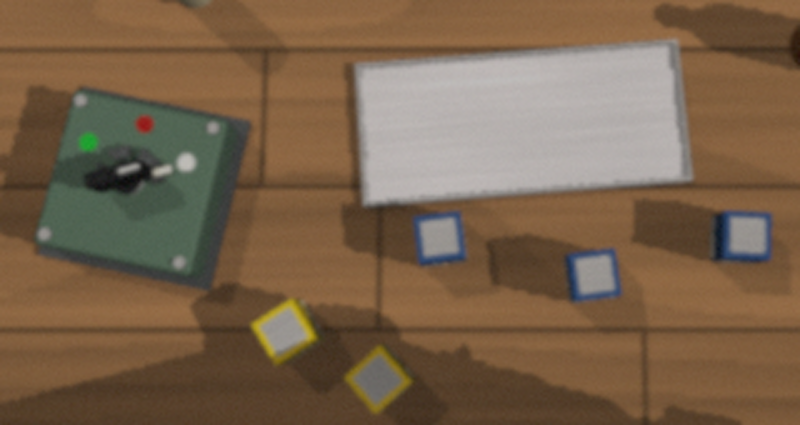

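What could be taken for the targets (top camera pixels):
- **Blue cups:** (306,245), (367,260) and (428,244). They match the description, so these are the three to turn.
- **Yellow look-alikes:** (244,282) and (281,301). These stay untouched.
- **Tray:** the metal tray with a rim is at (339,199). The white paper at (97,113) is a look-alike.
- **Knob:** the black bar on the green head at (181,219), with its white pointer towards the white dot (204,215). Red is at (187,199) and green at (165,206).

The crop confirms these choices. I'll move to the knob first.

```bash
python3 -m pendant '[[[2.8,5.4,0],[0,0,5.7],0],[[2.8,5.4,0],[0,0,5.7],0],[[2.8,5.4,0],[0,0,5.7],0],[[2.8,5.4,0],[0,0,5.7],0],[[2.8,5.4,0],[0,0,5.7],0],[[2.8,5.4,0],[0,0,5.7],0],[[2.8,5.4,0],[0,0,5.7],0],[[2.8,5.4,0],[0,0,5.7],0],[[1.6,5.6,0],[0,0,5.7],0],[[1.6,5.6,0],[0,0,5.7],0],[[1.6,5.6,0],[0,0,5.7],0],[[1.6,5.6,0],[0,0,5.7],0]]' 60
```

```text
clock: 1.7
position: [0.4703, 0.0753, 0.2161]
ee_rot: [1.0, -0.027, 0.001, 0.002]
ft_force: [0.7, -0.6, -0.6]
grip_width: 0.998
```

```bash
python3 -m pendant '[[[1.5,5.5,0],[0,0,5.5],0],[[1.5,5.5,0],[0,0,5.5],0],[[1.5,5.5,0],[0,0,5.5],0],[[1.2,5.0,0],[0,0,5.0],0],[[0,0,0],[0,0,0],0]]'
cat >> h.py <<'E'
def st():
    o=manip.get_obs(); Rm=R.from_quat(o["ee_rot"]).as_matrix()
    print("t",round(o["clock"],2),"pos",o["position"].round(4),"xaz",round(np.degrees(np.arctan2(Rm[1,0],Rm[0,0])),2),"z",Rm[:,2].round(3),"F",o["ft_force"].round(1),"g",round(o["grip_width"],3),"q",o["joint_pos"].round(2)); return o
E
python3 - <<'E'
from h import *
st(); c=cam("wrist"); save(c,"w1.png"); P=cloud(c)
z=P[...,2]; m=(z>0.095)&(z<0.125)&(np.hypot(P[...,0]-.5314,P[...,1]-.2943)<.05)
print(m.sum(),cv2.minAreaRect(P[m][:,:2].astype(np.float32)*1000), np.nanmax(z[m]))
E
```

```text
clock: 2.33
position: [0.5276, 0.3013, 0.2153]
ee_rot: [0.986, 0.168, 0.002, 0.001]
ft_force: [-0.1, -0.1, -0.5]
grip_width: 1.0
t 2.33 pos [0.5276 0.3013 0.2153] xaz 19.35 z [ 0.003 -0.001 -1.   ] F [-0.1 -0.1 -0.5] g 1.0 q [ 0.12  0.45 -0.95  1.48  0.37  1.4  -0.51]
1094 ((532.3179931640625, 295.1509094238281), (15.966058731079102, 55.777828216552734), 16.04233169555664) 0.11973494156128611
```

View pics/w1.png

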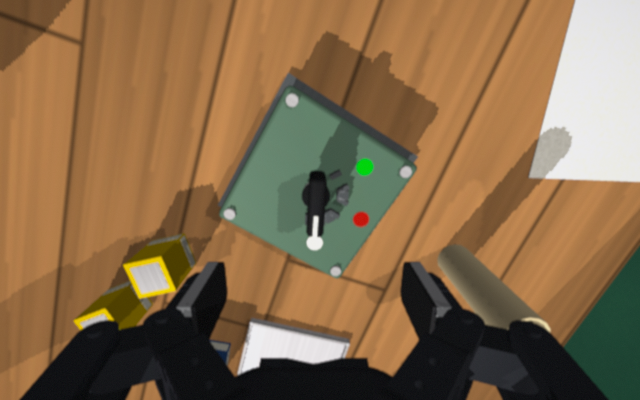

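```bash
cat >> h.py <<'E'
def dots(c):
    hsv=cv2.cvtColor(c["pixels"],cv2.COLOR_RGB2HSV); h,s,v=cv2.split(hsv); P=cloud(c); out={}
    sub=(np.hypot(P[...,0]-.532,P[...,1]-.295)<.075)&(np.abs(P[...,2]-.06)<.012)
    for n,mm in dict(red=((h<8)|(h>172))&(s>130)&(v>80),green=(h>45)&(h<75)&(s>150)&(v>100),white=(s<40)&(v>190)).items():
        k,l,st_,ce=cv2.connectedComponentsWithStats((mm&sub).astype(np.uint8))
        if k>1:
            i=1+np.argmax(st_[1:,4]); out[n]=onplane(c,ce[i],0.061)[0]
    return out
E
python3 - <<'E'
from h import *
c=cam("wrist"); d=dots(c); print(d)
if len(d)==3:
    C=d["white"]+d["green"]-d["red"]; print(C, [np.degrees(np.arctan2(*(d[k]-C)[1::-1])) for k in d])
for a,b in (("red","green"),("red","white"),("white","green")): print(np.linalg.norm(d[a]-d[b]))
E
```

```text
{'red': array([0.58937745, 0.2826236 , 0.061     ]), 'green': array([0.5712097 , 0.33804756, 0.061     ]), 'white': array([0.55088175, 0.23865638, 0.061     ])}
[0.532714   0.29408034 0.061     ] [np.float64(-11.430494730886844), np.float64(48.79608307110521), np.float64(-71.85107061237242)]
0.05832565998129179
0.05843830462700012
0.10144867175852053
```

```bash
python3 -m pendant '[[[0.47,-0.67,0],[0,0,-2],0],[[0,0,-4],[0,0,0],0],[[0,0,-3.5],[0,0,0],0],[[0,0,0],[0,0,0],0]]'; python3 -c "
from h import *; st()"
```

```text
clock: 2.92
position: [0.5373, 0.2817, 0.1406]
ee_rot: [0.99, 0.139, 0.004, 0.004]
ft_force: [0.1, 0.5, 0.8]
grip_width: 1.002
t 2.92 pos [0.5373 0.2817 0.1406] xaz 15.96 z [ 0.009 -0.007 -1.   ] F [0.1 0.5 0.8] g 1.002 q [ 0.12  0.49 -0.9   1.58  0.41  1.27 -0.57]
```

```bash
python3 -m pendant '[[[0,0,0],[0,0,0],0],[[-0.5,1.29,0],[0.4,0.5,1.0],0],[[0,0,0],[0,0,0],0],[[0,0,0],[0,0,0],0]]'; python3 -c "
from h import *; st()"
```

```text
clock: 3.42
position: [0.5342, 0.2953, 0.1456]
ee_rot: [0.989, 0.146, 0.003, -0.001]
ft_force: [-0.5, -0.1, 0.0]
grip_width: 1.0
t 3.42 pos [0.5342 0.2953 0.1456] xaz 16.83 z [ 0.006  0.002 -1.   ] F [-0.5 -0.1  0. ] g 1.0 q [ 0.11  0.5  -0.91  1.56  0.41  1.27 -0.57]
```

```bash
python3 -m pendant '[[[-0.1,0,-2.4],[0,0,0],0],[[-0.1,0,-2.4],[0,0,0],0],[[0,0,0],[0,0,0],0],[[0,0,0],[0,0,0],0]]'; python3 -c "
from h import *; st()"
```

```text
clock: 3.92
position: [0.533, 0.2962, 0.0989]
ee_rot: [0.989, 0.146, 0.004, -0.001]
ft_force: [0.2, 0.2, 0.4]
grip_width: 1.0
t 3.92 pos [0.533  0.2962 0.0989] xaz 16.84 z [ 0.009  0.003 -1.   ] F [0.2 0.2 0.4] g 1.0 q [ 0.09  0.54 -0.89  1.62  0.45  1.19 -0.6 ]
```

```bash
python3 -m pendant '[[[0,-0.15,0],[0,0.3,0],255],[[0,0,0],[0,0,0],255],[[0,0,0],[0,0,0],255],[[0,0,0],[0,0,0],255],[[0,0,0],[0,0,0],255],[[0,0,0],[0,0,0],255]]' 60; python3 -c "
from h import *; st()"
```

```text
clock: 4.68
position: [0.533, 0.2949, 0.1016]
ee_rot: [0.989, 0.146, 0.002, -0.001]
ft_force: [-1.6, -1.7, 1.8]
grip_width: 0.131
t 4.67 pos [0.533  0.2949 0.1016] xaz 16.83 z [ 0.004  0.003 -1.   ] F [-1.6 -1.7  1.8] g 0.131 q [ 0.1   0.54 -0.89  1.61  0.44  1.2  -0.59]
```

```bash
python3 -m pendant '[[[0,0,0.7],[0,0,0],255],[[0,0,0.65],[0,0,0],255],[[0,0,0],[0,0,0],255],[[0,0,0],[0,0,0],255]]'; python3 -c "
from h import *; st(); c=cam('wrist'); save(c,'w2.png')"
```

```text
clock: 5.18
position: [0.5326, 0.2944, 0.1135]
ee_rot: [0.989, 0.146, 0.001, -0.001]
ft_force: [1.6, 0.8, -9.7]
grip_width: 0.124
t 5.17 pos [0.5326 0.2944 0.1135] xaz 16.83 z [ 0.002  0.003 -1.   ] F [ 1.6  0.8 -9.7] g 0.124 q [ 0.1   0.53 -0.9   1.6   0.43  1.22 -0.58]
```

View pics/w2.png

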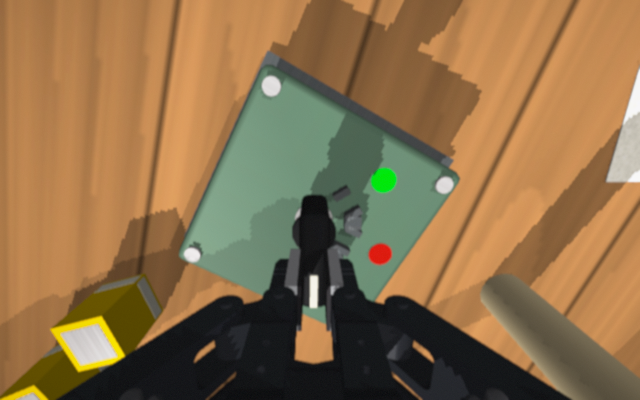

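```bash
python3 -m pendant '[[[0,0,0.1],[0,0,8],255],[[0,0,0],[0,0,8],255],[[0,0,0],[0,0,8],255],[[0,0,0],[0,0,8],255],[[0,0,0],[0,0,0],255]]'; python3 -c "
from h import *; st()"
```

```text
clock: 5.85
position: [0.5324, 0.2944, 0.1134]
ee_rot: [0.907, 0.421, 0.0, -0.002]
ft_force: [1.9, 1.7, -9.9]
grip_width: 0.122
t 5.85 pos [0.5324 0.2944 0.1134] xaz 49.75 z [-0.001  0.004 -1.   ] F [ 1.9  1.7 -9.9] g 0.122 q [ 0.17  0.58 -1.01  1.59  0.5   1.25 -0.05]
```

Turning well with lift held; continue to the red notch.

```bash
python3 -m pendant '[[[0,0,0],[0,0,9],255],[[0,0,0],[0,0,9],255],[[0,0,0],[0,0,9],255],[[0,0,0],[0,0,1],255],[[0,0,0],[0,0,0],255],[[0,0,0],[0,0,0],255]]'; python3 -c "
from h import *; st(); c=cam('wrist'); save(c,'w3.png')"
```

```text
clock: 6.6
position: [0.5323, 0.2943, 0.1129]
ee_rot: [0.781, 0.624, -0.0, -0.002]
ft_force: [1.3, 3.3, -9.6]
grip_width: 0.122
t 6.6 pos [0.5323 0.2943 0.1129] xaz 77.24 z [-0.003  0.003 -1.   ] F [ 1.3  3.3 -9.6] g 0.122 q [ 0.22  0.63 -1.09  1.59  0.57  1.28  0.38]
```

View pics/w3.png

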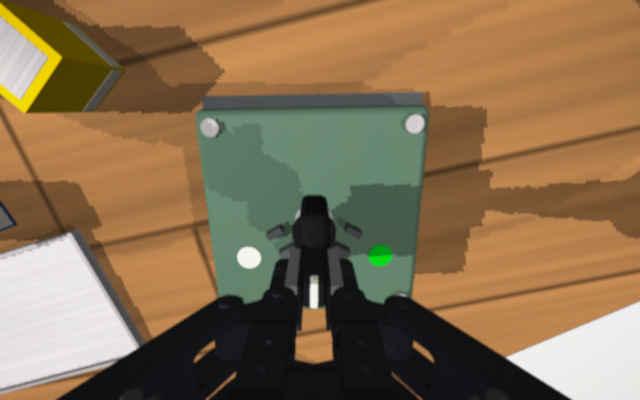

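```bash
python3 -m pendant '[[[0,0,-0.6],[0,0,0.7],255],[[0,0,-0.6],[0,0,0],255],[[0,0,-0.2],[0,0,0],255],[[0,0,0],[0,0,0],255]]'; python3 -c "
from h import *; st()"
```

```text
clock: 7.15
position: [0.533, 0.2948, 0.1017]
ee_rot: [0.778, 0.628, 0.001, -0.001]
ft_force: [-4.0, -2.7, -5.5]
grip_width: 0.125
t 7.15 pos [0.533  0.2948 0.1017] xaz 77.84 z [ 0.     0.002 -1.   ] F [-4.  -2.7 -5.5] g 0.125 q [ 0.21  0.64 -1.09  1.6   0.58  1.26  0.38]
```

```bash
python3 -m pendant '[[[0,0,0],[0,0,0],0],[[0,0,0],[0,0,0],0],[[0,0,0],[0,0,0],0],[[0,0,0],[0,0,0],0],[[0,0,3],[0,0,0],0],[[0,0,5],[0,0,0],0],[[0,0,5],[0,0,0],0],[[0,0,0],[0,0,0],0]]'; python3 - <<'E'
from h import *
st(); c=cam('wrist'); save(c,'w4.png'); P=cloud(c); z=P[...,2]
m=(z>0.095)&(z<0.14)&(np.hypot(P[...,0]-.5324,P[...,1]-.2945)<.032)
print(m.sum(),cv2.minAreaRect(P[m][:,:2].astype(np.float32)*1000), np.nanpercentile(z[m],[50,90,99]))
E
```

```text
clock: 8.15
position: [0.5338, 0.2952, 0.2365]
ee_rot: [0.778, 0.628, 0.002, -0.001]
ft_force: [0.0, -0.5, 0.1]
grip_width: 1.002
t 8.15 pos [0.5338 0.2952 0.2365] xaz 77.79 z [ 0.002  0.004 -1.   ] F [ 0.  -0.5  0.1] g 1.002 q [ 0.24  0.53 -1.16  1.44  0.49  1.48  0.45]
965 ((532.0181884765625, 295.21051025390625), (15.65885066986084, 54.645870208740234), 77.59131622314453) [0.11700762 0.11818002 0.11912165]
```

View pics/w4.png

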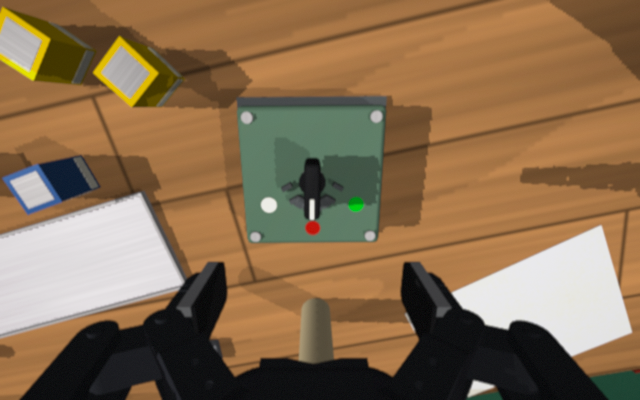

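```bash
python3 -m pendant '[[[-1,-5,0],[0,0,-10.2],0],[[-1,-5,0],[0,0,-10.2],0],[[-1,-5,0],[0,0,-10.2],0],[[-1,-5,0],[0,0,-10.2],0],[[-1,-5,0],[0,0,-10.2],0],[[-1,-5,0],[0,0,-10.2],0],[[0,0,0],[0,0,-7],0],[[0,0,0],[0,0,0],0],[[0,0,0],[0,0,0],0]]'; python3 -c "
from h import *; st()"
```

```text
clock: 9.32
position: [0.4644, -0.0178, 0.223]
ee_rot: [0.998, 0.064, -0.004, -0.004]
ft_force: [-0.3, -0.2, 0.2]
grip_width: 1.0
t 9.32 pos [ 0.4644 -0.0178  0.223 ] xaz 7.3 z [-0.008  0.007 -1.   ] F [-0.3 -0.2  0.2] g 1.0 q [ 0.99  0.05 -1.05  1.81  0.03  1.32  0.06]
```

```bash
python3 -m pendant '[[[0,0,0],[-9.9,-1.3,0],0],[[0,0,0],[-9.9,-1.3,0],0],[[0,0,0],[-9.9,-1.3,0],0],[[0,0,0],[0,0,0],0],[[0,0,0],[0,0,0],0]]'; python3 - <<'E'
from h import *
st()
c=cam('top'); P=cloud(c)
for n,(u,v) in dict(c306=(306,245),c367=(367,260),c428=(429,244)).items():
    m=(np.abs(P[...,2]-0.066)<0.008); w=np.zeros_like(m); w[v-22:v+22,u-22:u+22]=1
    pts=P[m&w][:,:2].astype(np.float32); print(n,len(pts),cv2.minAreaRect(pts*1000) if len(pts)>20 else '')
save(c,'t2.png')
E
```

```text
clock: 9.95
position: [0.4657, -0.0149, 0.2223]
ee_rot: [0.963, 0.068, 0.016, 0.259]
ft_force: [0.2, -0.4, 0.1]
grip_width: 1.001
t 9.95 pos [ 0.4657 -0.0149  0.2223] xaz 8.02 z [ 0.066 -0.497 -0.865] F [ 0.2 -0.4  0.1] g 1.001 q [ 0.68  0.15 -1.19  1.87  0.63  1.47 -0.52]
c306 360 ((475.97528076171875, -10.975568771362305), (46.26256561279297, 45.63679504394531), 7.350832462310791)
c367 367 ((439.7262268066406, -161.92510986328125), (45.70402526855469, 46.138702392578125), 7.430188179016113)
c428 373 ((477.935302734375, -310.7350769042969), (46.57060623168945, 46.018577575683594), 87.13107299804688)
```

View pics/t2.png

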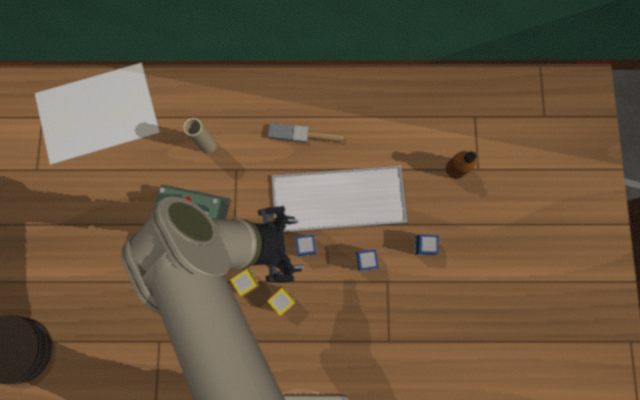

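```bash
python3 -m pendant '[[[2,-1,0],[10,1.3,0],0],[[2,-1,0],[10,1.3,0],0],[[2,-1,0],[10,1.3,0],0],[[2,-1,0],[10,1.3,0],0],[[2,-1,0],[10,1.3,0],0],[[1,-1,0],[10,1.3,0],0],[[1,-1,0],[10,1.3,0],0],[[0,0,0],[10,1.3,0],0],[[0,0,0],[10,1.3,0],0],[[0,0,0],[0,0,0],0],[[0,0,0],[0,0,0],0]]'; python3 - <<'E'
from h import *
st()
E
```

```text
clock: 11.38
position: [0.5957, -0.1083, 0.2291]
ee_rot: [0.85, 0.043, -0.007, -0.525]
ft_force: [0.4, 0.6, 0.6]
grip_width: 1.0
t 11.38 pos [ 0.5957 -0.1083  0.2291] xaz 4.63 z [-0.058  0.891 -0.45 ] F [0.4 0.6 0.6] g 1.0 q [ 1.13  1.02 -1.11  1.21 -0.19  1.65  0.27]
```

```bash
python3 -m pendant '[[[0,0,-5],[0,0,0],0],[[0,0,-5],[0,0,0],0],[[0,0,0],[0,0,0],0],[[0,0,0],[0,0,0],0]]'; python3 - <<'E'
from h import *
st(); save(cam('scene'),'s2.png')
E
```

```text
clock: 11.88
position: [0.5984, -0.1075, 0.1378]
ee_rot: [0.855, 0.048, -0.001, -0.516]
ft_force: [0.6, 1.1, 0.7]
grip_width: 0.999
t 11.88 pos [ 0.5984 -0.1075  0.1378] xaz 4.84 z [-0.052  0.883 -0.467] F [0.6 1.1 0.7] g 0.999 q [ 1.12  1.11 -1.06  1.26 -0.12  1.56  0.37]
```

View pics/s2.png

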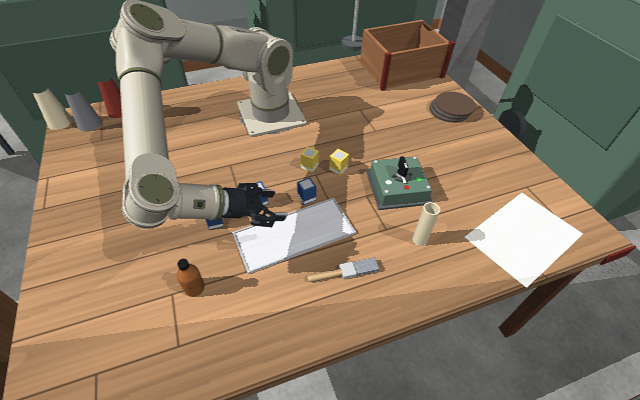

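```bash
python3 - <<'E'
from h import *
c=cam('top'); P=cloud(c); z=P[...,2]
for n,(a,b,u,v) in dict(bottle=(135,190,440,490),brush=(115,150,255,350),tube=(110,165,175,225)).items():
    w=np.zeros_like(z,bool); w[a:b,u:v]=1; m=w&(z>0.025)
    q=P[m]; print(n,q.min(0).round(3),q.max(0).round(3), np.median(q,0).round(3))
hsv=cv2.cvtColor(c["pixels"],cv2.COLOR_RGB2HSV)
# tray corners: bright low-sat contour
m=((hsv[...,1]<45)&(hsv[...,2]>110)).astype(np.uint8); w=np.zeros_like(m); w[155:240,262:415]=1
cs,_=cv2.findContours(m*w,cv2.RETR_EXTERNAL,cv2.CHAIN_APPROX_NONE); k=max(cs,key=cv2.contourArea)
p=onplane(c,k[:,0,:],0.009)[:,:2].astype(np.float32); print(cv2.minAreaRect(p*1000))
E
```

```text
bottle [ 0.556 -0.381  0.259] [ 0.668 -0.291  0.35 ] [ 0.606 -0.339  0.297]Traceback (most recent call last):
  File "<stdin>", line 5, in <module>
    return umr_minimum(a, axis, None, out, keepdims, initial, where)
ValueError: zero-size array to reduction operation minimum which has no identity
```

```bash
python3 - <<'E'
from h import *
c=cam('top'); print("bottle",onplane(c,(469,157),0.13), onplane(c,(462,165),0.07))
I=cv2.imread('pics/top0.png'); hsv=cv2.cvtColor(I,cv2.COLOR_BGR2HSV)
m=((hsv[...,1]<60)&(hsv[...,2]>110)).astype(np.uint8); w=np.zeros_like(m); w[155:240,262:415]=1
cs,_=cv2.findContours(m*w,cv2.RETR_EXTERNAL,cv2.CHAIN_APPROX_NONE); k=max(cs,key=cv2.contourArea)
p=onplane(c,k[:,0,:],0.009)[:,:2].astype(np.float32); r=cv2.minAreaRect(p*1000); print(r,cv2.boxPoints(r).round(0).tolist())
E
```

```text
bottle [[ 0.6775208  -0.40083228  0.13      ]] [[ 0.67324009 -0.40210359  0.07      ]]
((599.47119140625, -95.39596557617188), (152.13876342773438, 341.5644836425781), 4.465561866760254) [[510.0, 69.0], [537.0, -272.0], [689.0, -260.0], [662.0, 81.0]]
```

```bash
python3 -m pendant '[[[0,0,3],[-10,-1,0],0],[[-1.5,1,2],[-10,-1,0],0],[[-1.5,1.2,1],[-10,-1,0],0],[[-1.5,1.2,1],[-10,-1,0],0],[[-1.5,1.2,0],[-10,-1,0],0],[[-1.5,1.2,0],[-10,-1,0],0],[[-1.5,1.2,0],[-10,-1,0],0],[[-1.5,1.2,0],[-10,-1.3,0],0],[[-1.5,1,0],[-8,-1.3,0],0],[[0,0,0],[0,0,2.5],0],[[0,0,0],[0,0,0],0],[[0,0,0],[0,0,0],0]]'; python3 - <<'E'
from h import *
st()
E
```

```text
clock: 13.52
position: [0.4786, -0.0072, 0.2193]
ee_rot: [0.961, 0.093, 0.058, 0.253]
ft_force: [-1.0, -0.1, 0.5]
grip_width: 1.004
t 13.53 pos [ 0.4786 -0.0072  0.2193] xaz 11.98 z [ 0.157 -0.476 -0.865] F [-1.  -0.1  0.5] g 1.004 q [ 0.72  0.08 -1.21  1.91  0.61  1.35 -0.48]
```

```bash
cat >> h.py <<'E'
def goal(az,tilt,pos=None):
    """tool x at azimuth az; tool z = down rotated by tilt about tool-x horizontal (positive: points to az+90)"""
    o=st(); a=np.radians(az)
    x=np.array([np.cos(a),np.sin(a),0]); z=R.from_rotvec(np.radians(tilt)*x).apply([0,0,-1.]); y=np.cross(z,x)
    D=R.from_matrix(np.c_[x,y,z])*R.from_quat(o["ee_rot"]).inv()
    print("rotvec deg",np.degrees(D.as_rotvec()).round(1))
    if pos is not None: print("shift cm",((np.array(pos)-o["position"])*100).round(2))
E
python3 - <<'E'
from h import *
goal(7.35,-30,(.476,-.009,.036))
E
```

```text
t 13.53 pos [ 0.4786 -0.0072  0.2193] xaz 11.98 z [ 0.157 -0.476 -0.865] F [-1.  -0.1  0.5] g 1.004 q [ 0.72  0.08 -1.21  1.91  0.61  1.35 -0.48]
rotvec deg [-0.7  3.6 -4.6]
shift cm [ -0.26  -0.18 -18.33]
```

```bash
python3 -m pendant '[[[-0.2,-0.2,0],[-0.7,3.6,-4.6],0],[[0,0,-5],[0,0,0],0],[[0,0,-5],[0,0,0],0],[[0,0,0],[0,0,0],0],[[0,0,0],[0,0,0],0]]'; python3 - <<'E'
from h import *
goal(7.35,-30,(.476,-.009,.036))
E
```

```text
clock: 14.15
position: [0.4788, -0.0124, 0.1205]
ee_rot: [0.964, 0.054, 0.016, 0.258]
ft_force: [-0.0, 0.8, 0.8]
grip_width: 0.999
t 14.15 pos [ 0.4788 -0.0124  0.1205] xaz 6.44 z [ 0.059 -0.497 -0.866] F [-0.   0.8  0.8] g 0.999 q [ 0.55  0.38 -1.12  1.94  0.82  1.41 -0.77]
rotvec deg [-0.   0.2  0.9]
shift cm [-0.28  0.34 -8.45]
```

```bash
python3 -m pendant '[[[-0.2,0.3,-2],[0,0,0.9],0],[[-0.1,0.05,-3.3],[0,0,0],0],[[0,0.05,-3.0],[0,0,0],0],[[0,0,0],[0,0,0],0],[[0,0,0],[0,0,0],0]]'; python3 - <<'E'
from h import *
goal(7.35,-30,(.476,-.009,.036)); save(cam('wrist'),'w5.png')
E
```

```text
clock: 14.78
position: [0.479, -0.0081, 0.0404]
ee_rot: [0.964, 0.06, 0.023, 0.259]
ft_force: [-0.4, 0.9, 0.0]
grip_width: 1.003
t 14.78 pos [ 0.479  -0.0081  0.0404] xaz 7.31 z [ 0.075 -0.496 -0.865] F [-0.4  0.9  0. ] g 1.003 q [ 0.45  0.51 -1.04  2.01  0.95  1.33 -0.93]
rotvec deg [0.  0.8 0. ]
shift cm [-0.3  -0.09 -0.44]
```

View pics/w5.png

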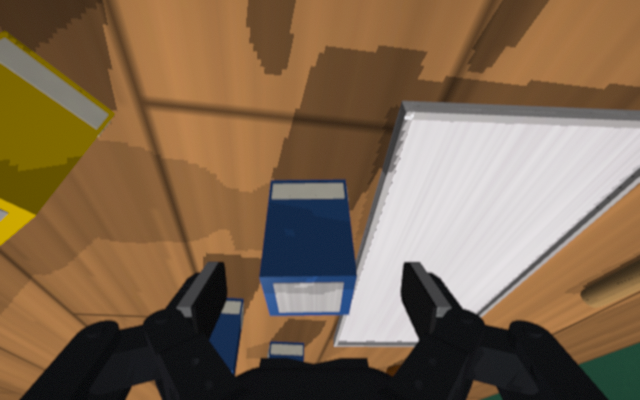

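```bash
python3 -m pendant '[[[-0.2,0,-0.3],[0,0.6,0],0],[[0,0,0],[0,0,0],255],[[0,0,0],[0,0,0],255],[[0,0,0],[0,0,0],255],[[0,0,0],[0,0,0],255],[[0,0,3],[0,0,0],255],[[0,0,4],[0,0,0],255],[[0,0,0],[0,0,0],255]]' 60; python3 - <<'E'
from h import *
goal(7.35,-30,(.476,-.009,.036)); save(cam('wrist'),'w6.png')
E
```

```text
clock: 15.82
position: [0.4774, -0.0081, 0.1104]
ee_rot: [0.964, 0.061, 0.018, 0.258]
ft_force: [-0.5, -0.9, -1.0]
grip_width: 0.52
t 15.82 pos [ 0.4774 -0.0081  0.1104] xaz 7.28 z [ 0.067 -0.496 -0.866] F [-0.5 -0.9 -1. ] g 0.52 q [ 0.54  0.39 -1.12  1.96  0.83  1.39 -0.79]
rotvec deg [-0.   0.2  0.1]
shift cm [-0.14 -0.09 -7.44]
```

View pics/w6.png

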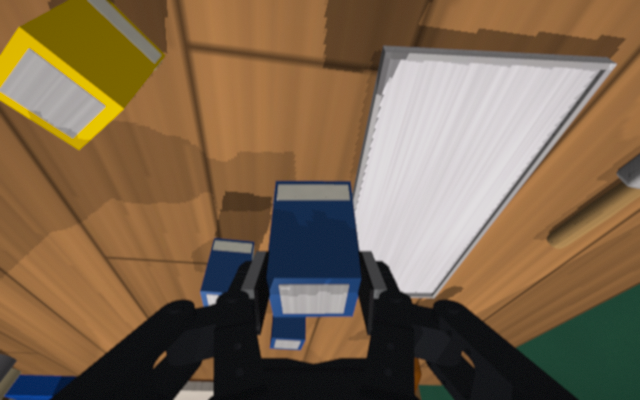

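```bash
python3 -m pendant '[[[0.5,0,2],[10,1.3,0],255],[[1.5,0,1],[10,1.2,-1.5],255],[[1.5,0,0],[10,1,-1.5],255],[[1.5,0,0],[10,0.8,-1.5],255],[[1.5,0,0],[10,0.5,-1.5],255],[[1.5,0,0],[10,0.2,-1.5],255],[[1.5,0,0],[10,-0.2,-1.5],255],[[1.5,0,0],[10,-0.6,-1.5],255],[[1.5,0,0],[9,-1,-1.5],255],[[0,0,0],[0,0,0],255],[[0,0,0],[0,0,0],255]]'; python3 - <<'E'
from h import *
goal(-8,60,(.595,-.02,.034))
E
```

```text
clock: 17.25
position: [0.6004, -0.0068, 0.1237]
ee_rot: [0.86, -0.037, 0.019, -0.509]
ft_force: [0.8, 1.3, -0.8]
grip_width: 0.519
t 17.25 pos [ 0.6004 -0.0068  0.1237] xaz -4.75 z [ 0.071  0.874 -0.481] F [ 0.8  1.3 -0.8] g 0.519 q [ 1.24  1.15 -1.27  1.54 -0.    1.22  0.11]
rotvec deg [-1.3 -0.1 -3.2]
shift cm [-0.54 -1.32 -8.97]
```

```bash
python3 -m pendant '[[[-0.2,-0.6,-2],[-1.3,0,-3.2],255],[[0,-0.6,-3],[0,0,0],255],[[0,0,-2],[0,0,0],255],[[0,0,0],[0,0,0],255],[[0,0,0],[0,0,0],255]]'; python3 - <<'E'
from h import *
goal(-8,60,(.595,-.02,.034)); save(cam('wrist'),'w7.png');  save(cam('scene'),'s3.png')
E
```

```text
clock: 17.88
position: [0.5979, -0.016, 0.0538]
ee_rot: [0.868, -0.055, 0.034, -0.493]
ft_force: [0.5, 0.7, -2.2]
grip_width: 0.519
t 17.88 pos [ 0.5979 -0.016   0.0538] xaz -7.41 z [ 0.113  0.852 -0.512] F [ 0.5  0.7 -2.2] g 0.519 q [ 1.25  1.19 -1.21  1.59  0.05  1.12  0.15]
rotvec deg [ 0.8  0.1 -0.6]
shift cm [-0.29 -0.4  -1.98]
```

View pics/w7.png

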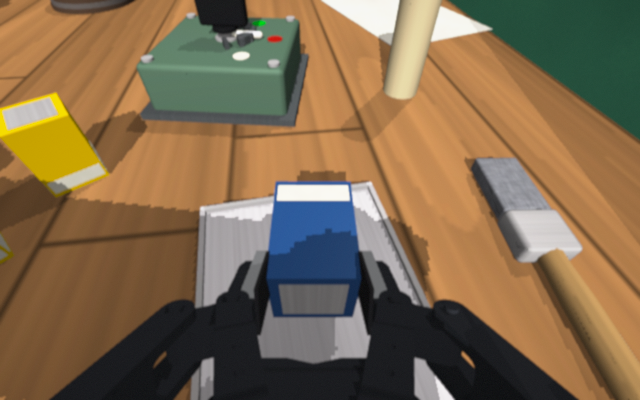

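View pics/s3.png

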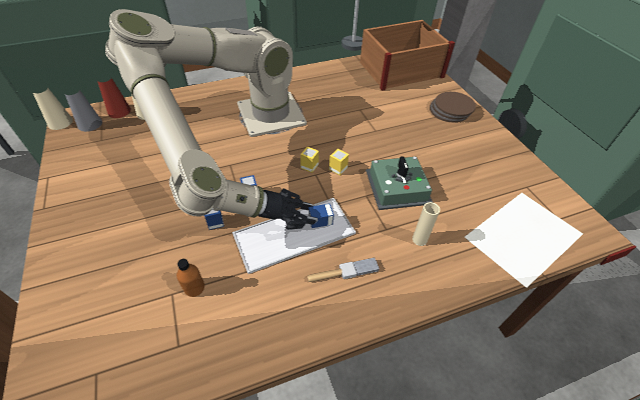

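```bash
python3 -m pendant '[[[-0.2,-0.2,-1.0],[0.8,0,-0.6],255],[[0,0,-0.7],[0,0,0],255],[[0,0,0],[0,0,0],255],[[0,0,0],[0,0,0],255]]'; python3 - <<'E'
from h import *
goal(-8,60,(.595,-.02,.032))
E
```

```text
clock: 18.48
position: [0.5959, -0.0186, 0.0361]
ee_rot: [0.864, -0.061, 0.036, -0.499]
ft_force: [-0.2, 0.0, -0.7]
grip_width: 0.519
t 18.48 pos [ 0.5959 -0.0186  0.0361] xaz -8.1 z [ 0.123  0.858 -0.499] F [-0.2  0.  -0.7] g 0.519 q [ 1.26  1.22 -1.19  1.6   0.05  1.1   0.17]
rotvec deg [-0.   0.1  0.1]
shift cm [-0.09 -0.14 -0.41]
```

```bash
python3 -m pendant '[[[0,0,-0.3],[0,0,0],255],[[0,0,-0.1],[0,0,0],255],[[0,0,0],[0,0,0],255]]'; python3 - <<'E'
from h import *
st()
E
```

```text
clock: 18.85
position: [0.5964, -0.0183, 0.0337]
ee_rot: [0.863, -0.06, 0.037, -0.5]
ft_force: [-0.7, -0.2, -1.6]
grip_width: 0.519
t 18.85 pos [ 0.5964 -0.0183  0.0337] xaz -8.08 z [ 0.124  0.859 -0.498] F [-0.7 -0.2 -1.6] g 0.519 q [ 1.25  1.23 -1.19  1.59  0.06  1.1   0.18]
```

```bash
python3 -m pendant '[[[0,0,-0.2],[0,0,0],255],[[0,0,0],[0,0,0],255],[[0,0,0],[0,0,0],255]]'; python3 - <<'E'
from h import *
st()
E
```

```text
clock: 19.23
position: [0.5969, -0.0179, 0.0337]
ee_rot: [0.863, -0.059, 0.037, -0.501]
ft_force: [-0.7, -1.0, 0.7]
grip_width: 0.52
t 19.23 pos [ 0.5969 -0.0179  0.0337] xaz -8.05 z [ 0.124  0.86  -0.496] F [-0.7 -1.   0.7] g 0.52 q [ 1.25  1.23 -1.19  1.59  0.06  1.1   0.18]
```

```bash
python3 -m pendant '[[[0,0,0],[0,0,0],0],[[0,0,0],[0,0,0],0],[[0,0,0],[0,0,0],0],[[0,0,0],[0,0,0],0],[[-0.4,-2.6,1.6],[0,0,0],0],[[-0.6,-3.5,2.2],[0,0,0],0],[[-0.6,-3.5,2.2],[0,0,0],0],[[0,0,4],[0,0,0],0],[[0,0,0],[0,0,0],0]]'; python3 - <<'E'
from h import *
st(); save(cam('wrist'),'w8.png')
E
```

```text
clock: 20.35
position: [0.5796, -0.116, 0.1363]
ee_rot: [0.863, -0.059, 0.037, -0.501]
ft_force: [0.4, -0.2, 0.0]
grip_width: 1.004
t 20.35 pos [ 0.5796 -0.116   0.1363] xaz -8.0 z [ 0.123  0.86  -0.495] F [ 0.4 -0.2  0. ] g 1.004 q [ 1.36  1.13 -1.25  1.47  0.    1.35  0.16]
```

View pics/w8.png

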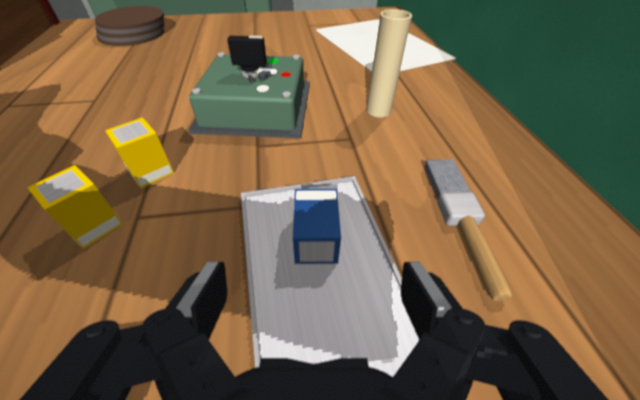

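```bash
python3 -m pendant '[[[0,0,3],[-10,1.4,0],0],[[0,1,2],[-10,1.4,0],0],[[0.2,1.4,0],[-10,1.4,0],0],[[0.2,1.4,0],[-10,1.4,0],0],[[0.2,1.4,0],[-10,1.4,0],0],[[0.2,1.4,0],[-10,1.4,0],0],[[0.2,1.4,0],[-10,1.4,0],0],[[0.2,1,0],[-10,1.4,0],0],[[0.2,1,0],[-8,1.1,0],0],[[0,0,0],[0,0,0],0],[[0,0,0],[0,0,0],0]]'; python3 - <<'E'
from h import *
goal(-8,-30,(.597,-.012,.035)); c=cam('wrist'); save(c,'w9.png'); P=cloud(c); z=P[...,2]
m=(np.abs(z-.052)<.006)&(np.hypot(P[...,0]-.597,P[...,1]+.014)<.06); print(m.sum(),cv2.minAreaRect(P[m][:,:2].astype(np.float32)*1000))
E
```

```text
clock: 21.78
position: [0.5912, -0.016, 0.1741]
ee_rot: [0.962, -0.068, -0.011, 0.266]
ft_force: [0.2, -0.8, 0.4]
grip_width: 1.0
t 21.77 pos [ 0.5912 -0.016   0.1741] xaz -7.86 z [-0.057 -0.51  -0.859] F [ 0.2 -0.8  0.4] g 1.0 q [ 0.32  0.58 -0.91  1.52  0.85  1.66 -0.83]
rotvec deg [ 0.9  0.8 -0.1]
shift cm [  0.58   0.4  -13.91]
4051 ((596.7530517578125, -11.23666763305664), (66.96002960205078, 47.02174758911133), 82.62449645996094)
```

View pics/w9.png

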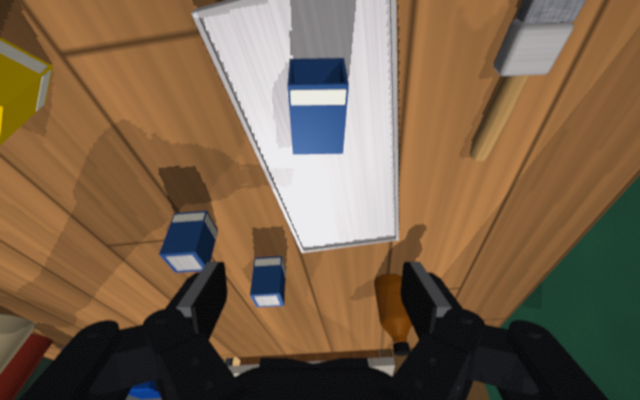

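```bash
python3 -m pendant '[[[0.5,0.8,-3],[0.9,0.8,0],0],[[0,0.1,-4],[0,0,0],0],[[0,0.1,-3.5],[0,0,0],0],[[0,0,0],[0,0,0],0],[[0,0,0],[0,0,0],0]]'; python3 - <<'E'
from h import *
goal(-7.5,-30,(.5968,-.006,.035))
E
```

```text
clock: 22.45
position: [0.597, -0.0151, 0.0691]
ee_rot: [0.964, -0.074, -0.018, 0.257]
ft_force: [-0.6, 0.1, 0.4]
grip_width: 1.004
t 22.45 pos [ 0.597  -0.0151  0.0691] xaz -8.74 z [-0.073 -0.492 -0.868] F [-0.6  0.1  0.4] g 1.004 q [ 0.29  0.71 -0.86  1.57  0.91  1.54 -0.93]
rotvec deg [-0.2  0.2  1.2]
shift cm [-0.02  0.91 -3.41]
```

```bash
python3 -m pendant '[[[0,0.9,0],[0,0,1.2],0],[[0,0.1,-1.7],[0,0,0],0],[[0,0.1,-1.7],[0,0,0],0],[[0,0,0],[0,0,0],0],[[0,0,0],[0,0,0],0]]'; python3 - <<'E'
from h import *
goal(-7.5,-30,(.5968,-.006,.035))
E
```

```text
clock: 23.08
position: [0.5981, -0.0033, 0.0354]
ee_rot: [0.964, -0.064, -0.014, 0.256]
ft_force: [0.5, 0.8, 0.6]
grip_width: 1.0
t 23.07 pos [ 0.5981 -0.0033  0.0354] xaz -7.49 z [-0.06  -0.493 -0.868] F [0.5 0.8 0.6] g 1.0 q [ 0.26  0.75 -0.84  1.59  0.95  1.5  -0.97]
rotvec deg [-0.2  0.4 -0. ]
shift cm [-0.13 -0.27 -0.04]
```

```bash
python3 -m pendant '[[[-0.1,0,0],[0,0,0],0],[[0,0,0],[0,0,0],255],[[0,0,0],[0,0,0],255],[[0,0,0],[0,0,0],255],[[0,0,0],[0,0,0],255],[[0,0,3],[0,0,0],255],[[0,0,4],[0,0,0],255],[[0,0,2],[0,0,0],255],[[0,0,0],[0,0,0],255]]' 60; python3 - <<'E'
from h import *
goal(-7.5,-30,(.5968,-.006,.035)); save(cam('wrist'),'w10.png')
E
```

```text
clock: 24.2
position: [0.5975, -0.0028, 0.1331]
ee_rot: [0.965, -0.064, -0.013, 0.256]
ft_force: [-0.0, -1.0, -3.0]
grip_width: 0.503
t 24.2 pos [ 0.5975 -0.0028  0.1331] xaz -7.49 z [-0.057 -0.492 -0.869] F [-0. -1. -3.] g 0.503 q [ 0.3   0.64 -0.9   1.53  0.87  1.61 -0.87]
rotvec deg [-0.3  0.5 -0. ]
shift cm [-0.07 -0.32 -9.81]
```

View pics/w10.png

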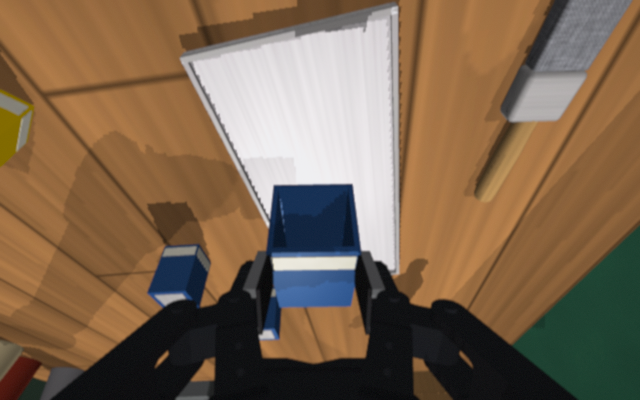

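```bash
python3 -m pendant '[[[0,0,1],[10,-1.3,0],255],[[0,0.3,0],[10,-1.3,0],255],[[0,0.3,0],[10,-1.3,0],255],[[0,0.3,0],[10,-1.3,0],255],[[0,0.3,0],[10,-1.3,0],255],[[0,0.3,0],[10,-1.3,0],255],[[0,0.3,0],[10,-1.3,0],255],[[0,0.3,0],[10,-1.3,0],255],[[0,0.3,0],[9,-1.3,0],255],[[0,0,0],[0,0,0],255],[[0,0,0],[0,0,0],255]]'; python3 - <<'E'
from h import *
goal(-7.5,60,(.592,.024,.048))
E
```

```text
clock: 25.62
position: [0.5935, 0.0222, 0.1313]
ee_rot: [0.852, -0.061, 0.037, -0.519]
ft_force: [0.1, 1.2, -0.2]
grip_width: 0.499
t 25.62 pos [0.5935 0.0222 0.1313] xaz -8.19 z [ 0.126  0.88  -0.459] F [ 0.1  1.2 -0.2] g 0.499 q [ 1.3   1.17 -1.34  1.65  0.02  1.11  0.04]
rotvec deg [-2.7  0.3  0.7]
shift cm [-0.15  0.18 -8.33]
```

```bash
python3 -m pendant '[[[0,0.2,-2],[-2.7,0.3,0.7],255],[[0,0,-3],[0,0,0],255],[[0,0,-1.7],[0,0,0],255],[[0,0,0],[0,0,0],255],[[0,0,0],[0,0,0],255]]'; python3 - <<'E'
from h import *
goal(-7.5,60,(.592,.024,.048)); save(cam('wrist'),'w11.png');  save(cam('scene'),'s4.png')
E
```

```text
clock: 26.25
position: [0.5933, 0.0263, 0.0611]
ee_rot: [0.868, -0.052, 0.033, -0.492]
ft_force: [0.1, -0.2, -1.6]
grip_width: 0.502
t 26.25 pos [0.5933 0.0263 0.0611] xaz -7.08 z [ 0.108  0.851 -0.513] F [ 0.1 -0.2 -1.6] g 0.502 q [ 1.24  1.2  -1.26  1.66  0.09  1.05  0.08]
rotvec deg [ 0.9  0.2 -0.4]
shift cm [-0.13 -0.23 -1.31]
```

View pics/w11.png

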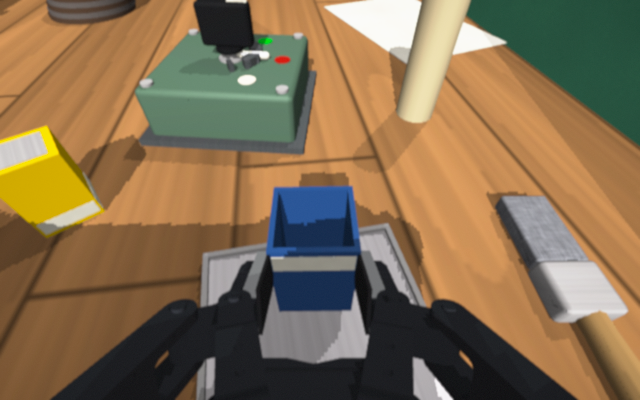

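View pics/s4.png

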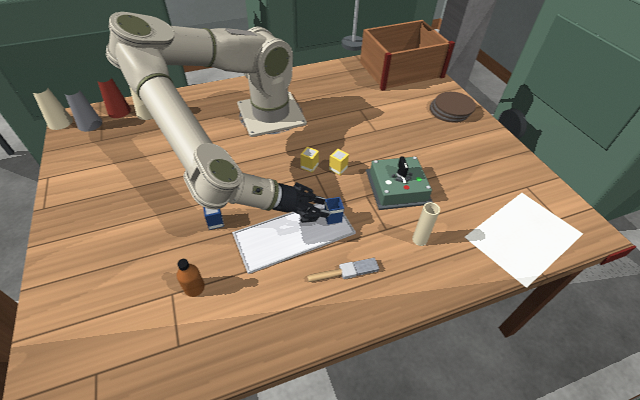

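```bash
python3 -m pendant '[[[-0.1,-0.3,-0.8],[0.9,0.2,-0.4],255],[[0,0,-0.4],[0,0,0],255],[[0,0,-0.2],[0,0,0],255],[[0,0,0],[0,0,0],255],[[0,0,0],[0,0,0],255]]'; python3 - <<'E'
from h import *
goal(-7.5,60,(.592,.024,.048))
E
```

```text
clock: 26.98
position: [0.5932, 0.0225, 0.0488]
ee_rot: [0.863, -0.057, 0.034, -0.5]
ft_force: [0.7, 0.0, 0.7]
grip_width: 0.503
t 26.98 pos [0.5932 0.0225 0.0488] xaz -7.62 z [ 0.116  0.86  -0.497] F [0.7 0.  0.7] g 0.503 q [ 1.25  1.23 -1.25  1.65  0.09  1.05  0.1 ]
rotvec deg [-0.2  0.1  0.1]
shift cm [-0.12  0.15 -0.08]
```

```bash
python3 -m pendant '[[[0,0,-0.2],[0,0,0],255],[[0,0,0],[0,0,0],255],[[0,0,0],[0,0,0],255]]'; python3 - <<'E'
from h import *
goal(-7.5,60,(.592,.024,.048))
E
```

```text
clock: 27.35
position: [0.5938, 0.0228, 0.0488]
ee_rot: [0.863, -0.057, 0.034, -0.501]
ft_force: [-0.8, -0.7, 1.0]
grip_width: 0.499
t 27.35 pos [0.5938 0.0228 0.0488] xaz -7.63 z [ 0.116  0.861 -0.495] F [-0.8 -0.7  1. ] g 0.499 q [ 1.25  1.24 -1.25  1.65  0.09  1.05  0.1 ]
rotvec deg [-0.3  0.2  0.1]
shift cm [-0.18  0.12 -0.08]
```

```bash
python3 -m pendant '[[[0,0,0],[0,0,0],0],[[0,0,0],[0,0,0],0],[[0,0,0],[0,0,0],0],[[0,0,0],[0,0,0],0],[[-0.3,-2.6,1.5],[0,0,0],0],[[-0.5,-3.5,2.0],[0,0,0],0],[[-0.5,-3.5,2.0],[0,0,0],0],[[0,0,5],[0,0,0],0],[[0,0,0],[0,0,0],0],[[0,0,0],[0,0,0],0]]'; python3 - <<'E'
from h import *
st(); save(cam('wrist'),'w12.png'); c=cam('top'); save(c,'t3.png')
P=cloud(c)
m=(np.abs(P[...,2]-0.066)<0.012)&(P[...,0]<.72)&(P[...,0]>.3)&(P[...,1]<.1)&(P[...,1]>-.4)
k,l,s,ce=cv2.connectedComponentsWithStats(m.astype(np.uint8))
for i in range(1,k):
    if s[i,4]>100: print(s[i,4],ce[i].round(),cv2.minAreaRect(P[l==i][:,:2].astype(np.float32)*1000),np.median(P[l==i][:,2]))
E
```

```text
clock: 28.6
position: [0.5794, -0.0758, 0.1556]
ee_rot: [0.863, -0.057, 0.034, -0.501]
ft_force: [-0.3, 0.4, -0.6]
grip_width: 1.0
t 28.6 pos [ 0.5794 -0.0758  0.1556] xaz -7.61 z [ 0.116  0.861 -0.495] F [-0.3  0.4 -0.6] g 1.0 q [ 1.36  1.13 -1.33  1.53  0.03  1.31  0.08]
154 [288. 196.] ((594.4013671875, 30.600730895996094), (46.93837356567383, 47.20336151123047), 82.03494262695312) 0.06953981025418088
385 [427. 244.] ((478.041748046875, -310.2393493652344), (46.19453811645508, 46.13972091674805), 87.5511474609375) 0.06602903876351318
386 [375. 275.] ((403.0121154785156, -181.66795349121094), (46.40562057495117, 45.35590362548828), 88.89765930175781) 0.06601762489341512
386 [280. 301.] ((340.263427734375, 46.82729721069336), (45.822540283203125, 46.28994369506836), 41.53448486328125) 0.0657419090312612
```

View pics/t3.png

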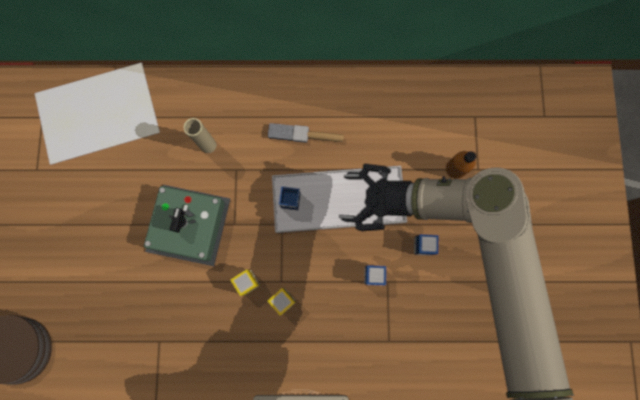

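View pics/w12.png

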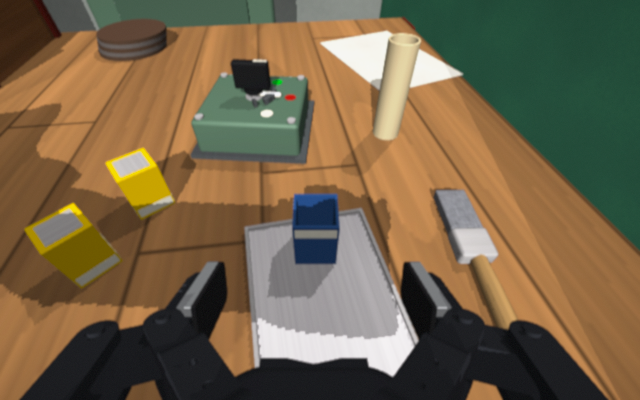

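```bash
python3 -m pendant '[[[-1,0,4],[-10,1.3,0],0],[[-2,-1,1],[-10,1.2,1],0],[[-2,-1.2,0],[-10,1,1],0],[[-2,-1.2,0],[-10,1,1],0],[[-2,-1.2,0],[-10,0.8,1],0],[[-2,-1.2,0],[-10,0.6,1],0],[[-2,-1.2,0],[-10,0.5,1],0],[[-2,-1.2,0],[-10,0.3,1],0],[[-2,-1.2,0],[-8,0.3,0],0],[[0,0,0],[0,0,0],0],[[0,0,0],[0,0,0],0]]'; python3 - <<'E'
from h import *
goal(-1.1,-30,(.403,-.179,.037)); c=cam('wrist'); save(c,'w13.png'); P=cloud(c); z=P[...,2]
m=(np.abs(z-.066)<.006)&(np.hypot(P[...,0]-.403,P[...,1]+.18)<.08); print(m.sum(),cv2.minAreaRect(P[m][:,:2].astype(np.float32)*1000))
E
```

```text
clock: 30.08
position: [0.4054, -0.1705, 0.199]
ee_rot: [0.968, -0.005, -0.008, 0.252]
ft_force: [0.1, 0.0, -0.9]
grip_width: 1.001
t 30.07 pos [ 0.4054 -0.1705  0.199 ] xaz -0.81 z [-0.019 -0.488 -0.872] F [ 0.1  0.  -0.9] g 1.001 q [ 1.46 -0.23 -1.41  2.02  0.31  1.17 -0.08]
rotvec deg [-0.8 -0.7 -0.3]
shift cm [ -0.24  -0.85 -16.2 ]
2468 ((402.7738037109375, -182.21136474609375), (47.64165496826172, 46.06157302856445), 87.57759094238281)
```

View pics/w13.png

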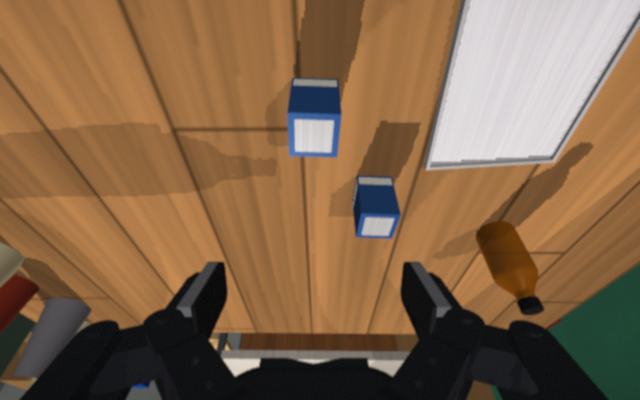

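```bash
python3 -m pendant '[[[-0.2,-0.6,-3],[-0.8,-0.7,-1],0],[[0,0,-4],[0,0,0],0],[[0,0.2,-4],[0,0,0],0],[[0,0,0],[0,0,0],0],[[0,0,0],[0,0,0],0]]'; python3 - <<'E'
from h import *
goal(-1.7,-30,(.403,-.179,.037))
E
```

```text
clock: 30.75
position: [0.404, -0.1755, 0.0938]
ee_rot: [0.968, -0.02, -0.008, 0.248]
ft_force: [-0.1, -0.9, 0.3]
grip_width: 0.999
t 30.75 pos [ 0.404  -0.1755  0.0938] xaz -2.45 z [-0.026 -0.481 -0.877] F [-0.1 -0.9  0.3] g 0.999 q [ 1.17  0.29 -1.35  2.13  0.83  1.24 -0.63]
rotvec deg [-1.2 -0.3  0.8]
shift cm [-0.1  -0.35 -5.68]
```

```bash
python3 -m pendant '[[[-0.1,-0.4,-1.5],[-1.2,-0.3,0.8],0],[[0,0.1,-2.2],[0,0,0],0],[[0,0.1,-2.0],[0,0,0],0],[[0,0,0],[0,0,0],0],[[0,0,0],[0,0,0],0]]'; python3 - <<'E'
from h import *
goal(-1.7,-30,(.403,-.179,.037)); save(cam('wrist'),'w14.png')
E
```

```text
clock: 31.38
position: [0.4078, -0.1824, 0.045]
ee_rot: [0.965, -0.02, 0.001, 0.26]
ft_force: [-0.4, 0.5, -0.0]
grip_width: 1.001
t 31.38 pos [ 0.4078 -0.1824  0.045 ] xaz -2.24 z [-0.009 -0.503 -0.864] F [-0.4  0.5 -0. ] g 1.001 q [ 1.03  0.41 -1.23  2.17  0.98  1.21 -0.79]
rotvec deg [0.2 0.7 0.5]
shift cm [-0.48  0.34 -0.8 ]
```

View pics/w14.png

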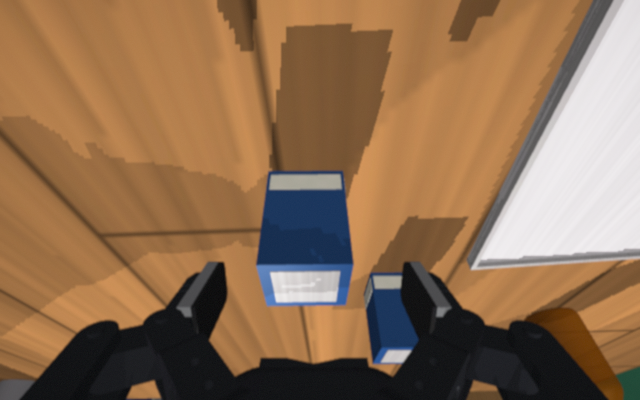

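```bash
python3 -m pendant '[[[-0.45,0.35,-0.6],[0.2,0.7,0.5],0],[[0,0,0],[0,0,0],0],[[0,0,0],[0,0,0],0]]'; python3 - <<'E'
from h import *
goal(-1.7,-30,(.403,-.179,.037))
E
```

```text
clock: 31.8
position: [0.4036, -0.1794, 0.0402]
ee_rot: [0.966, -0.015, -0.003, 0.259]
ft_force: [0.6, 1.1, -0.3]
grip_width: 1.0
t 31.8 pos [ 0.4036 -0.1794  0.0402] xaz -1.77 z [-0.014 -0.501 -0.865] F [ 0.6  1.1 -0.3] g 1.0 q [ 1.02  0.41 -1.22  2.18  0.99  1.21 -0.79]
rotvec deg [0.1 0.1 0.1]
shift cm [-0.06  0.04 -0.32]
```

```bash
python3 -m pendant '[[[0,0,-0.2],[0,0,0],0],[[0,0,0],[0,0,0],255],[[0,0,0],[0,0,0],255],[[0,0,0],[0,0,0],255],[[0,0,0],[0,0,0],255],[[0,0,3],[0,0,0],255],[[0,0,4],[0,0,0],255],[[0,0,2],[0,0,0],255],[[0,0,0],[0,0,0],255]]' 60; python3 - <<'E'
from h import *
goal(-8,60,(.6,-.11,.034)); save(cam('wrist'),'w15.png')
E
```

```text
clock: 32.92
position: [0.4029, -0.1787, 0.1292]
ee_rot: [0.966, -0.014, -0.004, 0.259]
ft_force: [-0.4, -0.7, -1.3]
grip_width: 0.519
t 32.92 pos [ 0.4029 -0.1787  0.1292] xaz -1.73 z [-0.016 -0.5   -0.866] F [-0.4 -0.7 -1.3] g 0.519 q [ 1.27  0.16 -1.41  2.11  0.73  1.22 -0.51]
rotvec deg [89.7 -7.7 -5. ]
shift cm [19.71  6.87 -9.52]
```

View pics/w15.png

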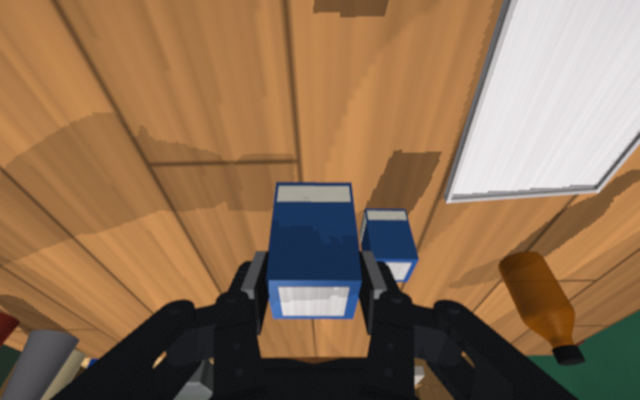

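```bash
python3 -m pendant '[[[5,1.5,1],[0,0,0],255],[[5,1.5,1],[0,0,0],255],[[5,2,0],[10,0,-1],255],[[4,1.5,0],[10,-0.5,-1],255],[[0,0,0],[10,-0.5,-1],255],[[0,0,0],[10,-0.7,-1],255],[[0,0,0],[10,-1,-1],255],[[0,0,0],[10,-1.2,-1],255],[[0,0,0],[10,-1.2,0],255],[[0,0,0],[10,-1.3,0],255],[[0,0,0],[8,-1.3,0],255],[[0,0,0],[0,0,0],255]]'; python3 - <<'E'
from h import *
goal(-8,60,(.6,-.11,.034))
E
```

```text
clock: 34.48
position: [0.588, -0.1084, 0.12]
ee_rot: [0.859, -0.051, 0.01, -0.508]
ft_force: [-0.2, 0.8, -0.5]
grip_width: 0.518
t 34.48 pos [ 0.588  -0.1084  0.12  ] xaz -5.65 z [ 0.069  0.873 -0.483] F [-0.2  0.8 -0.5] g 0.518 q [ 1.33  1.3  -1.39  1.4   0.2   1.42  0.02]
rotvec deg [-1.4 -1.9 -2.3]
shift cm [ 1.2  -0.16 -8.6 ]
```

```bash
python3 -m pendant '[[[0.9,-0.1,-2],[-1.4,-1.9,-2.3],255],[[0.2,0,-3],[0,0,0],255],[[0,0,-1.7],[0,0,0],255],[[0,0,0],[0,0,0],255],[[0,0,0],[0,0,0],255]]'; python3 - <<'E'
from h import *
goal(-8,60,(.6,-.11,.034)); save(cam('scene'),'s5.png')
E
```

```text
clock: 35.1
position: [0.5985, -0.1038, 0.0494]
ee_rot: [0.866, -0.057, 0.031, -0.495]
ft_force: [-0.8, 0.3, -0.9]
grip_width: 0.522
t 35.1 pos [ 0.5985 -0.1038  0.0494] xaz -7.39 z [ 0.109  0.855 -0.508] F [-0.8  0.3 -0.9] g 0.522 q [ 1.33  1.36 -1.33  1.44  0.26  1.31  0.08]
rotvec deg [ 0.5 -0.2 -0.6]
shift cm [ 0.15 -0.62 -1.54]
```

View pics/s5.png

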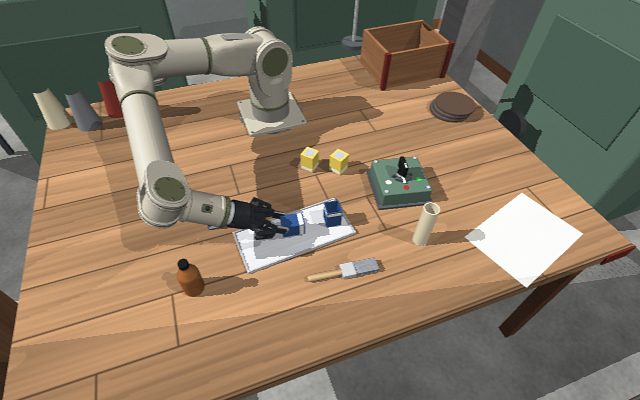

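```bash
python3 -m pendant '[[[0,-0.4,-0.9],[0.5,-0.2,-0.6],255],[[0,0,-0.5],[0,0,0],255],[[0,0,-0.3],[0,0,0],255],[[0,0,0],[0,0,0],255],[[0,0,0],[0,0,0],255]]'; python3 - <<'E'
from h import *
goal(-8,60,(.6,-.11,.034))
E
```

```text
clock: 35.78
position: [0.5989, -0.1088, 0.0334]
ee_rot: [0.864, -0.061, 0.036, -0.499]
ft_force: [0.5, 0.0, -0.4]
grip_width: 0.524
t 35.77 pos [ 0.5989 -0.1088  0.0334] xaz -8.08 z [ 0.123  0.858 -0.499] F [ 0.5  0.  -0.4] g 0.524 q [ 1.33  1.39 -1.32  1.43  0.27  1.3   0.1 ]
rotvec deg [-0.1  0.1  0.1]
shift cm [ 0.11 -0.12  0.06]
```

```bash
python3 -m pendant '[[[0,0,-0.25],[0,0,0],255],[[0,0,0],[0,0,0],255],[[0,0,0],[0,0,0],255]]'; python3 - <<'E'
from h import *
st()
E
```

```text
clock: 36.15
position: [0.5994, -0.1086, 0.0334]
ee_rot: [0.863, -0.06, 0.037, -0.5]
ft_force: [0.3, -0.4, -0.5]
grip_width: 0.52
t 36.15 pos [ 0.5994 -0.1086  0.0334] xaz -8.06 z [ 0.123  0.859 -0.496] F [ 0.3 -0.4 -0.5] g 0.52 q [ 1.33  1.39 -1.32  1.43  0.27  1.3   0.1 ]
```

```bash
python3 -m pendant '[[[0,0,-0.3],[0,0,0],255],[[0,0,-0.1],[0,0,0],255]]'; python3 - <<'E'
from h import *
st()
E
```

```text
clock: 36.4
position: [0.6, -0.1081, 0.0334]
ee_rot: [0.862, -0.059, 0.038, -0.502]
ft_force: [-1.9, -1.3, 1.8]
grip_width: 0.518
t 36.4 pos [ 0.6    -0.1081  0.0334] xaz -8.03 z [ 0.124  0.861 -0.492] F [-1.9 -1.3  1.8] g 0.518 q [ 1.33  1.39 -1.32  1.43  0.26  1.3   0.11]
```

Contact with the tray floor. I'll release and back off.

```bash
python3 -m pendant '[[[0,0,0],[0,0,0],0],[[0,0,0],[0,0,0],0],[[0,0,0],[0,0,0],0],[[0,0,0],[0,0,0],0],[[-0.4,-2.6,1.6],[0,0,0],0],[[-0.6,-3.5,2.2],[0,0,0],0],[[-0.6,-3.5,2.2],[0,0,0],0],[[0,0,4],[0,0,0],0],[[0,0,4],[-10,1.4,0],0],[[0,1,2],[-10,1.4,0],0],[[0.2,1.4,0],[-10,1.4,0],0],[[0,0,0],[0,0,0],0]]'; python3 - <<'E'
from h import *
st()
E
```

```text
clock: 37.9
position: [0.5853, -0.1818, 0.1964]
ee_rot: [0.965, -0.068, 0.022, -0.253]
ft_force: [-0.6, 0.4, -0.0]
grip_width: 1.0
t 37.9 pos [ 0.5853 -0.1818  0.1964] xaz -8.2 z [ 0.078  0.486 -0.871] F [-0.6  0.4 -0. ] g 1.0 q [ 1.31  0.89 -1.38  1.39  0.36  1.46 -0.11]
```

```bash
python3 -m pendant '[[[0.2,1.4,0],[-10,1.4,0],0],[[0.2,1.4,0],[-10,1.4,0],0],[[0.2,1.4,0],[-10,1.4,0],0],[[0.2,1.4,0],[-10,1.4,0],0],[[0.2,1.4,0],[-10,1.4,0],0],[[0,0.8,0],[-8,1.1,0],0],[[0,0,0],[0,0,0],0],[[0,0,0],[0,0,0],0]]'; python3 - <<'E'
from h import *
goal(-8,-30,(.6,-.1,.035)); c=cam('wrist'); save(c,'w16.png'); P=cloud(c); z=P[...,2]
m=(np.abs(z-.052)<.006)&(np.hypot(P[...,0]-.6,P[...,1]+.104)<.06); print(m.sum(),cv2.minAreaRect(P[m][:,:2].astype(np.float32)*1000))
E
```

```text
clock: 38.9
position: [0.5948, -0.1067, 0.1926]
ee_rot: [0.963, -0.069, -0.011, 0.262]
ft_force: [0.4, 0.2, 0.3]
grip_width: 0.997
t 38.9 pos [ 0.5948 -0.1067  0.1926] xaz -8.01 z [-0.057 -0.502 -0.863] F [0.4 0.2 0.3] g 0.997 q [ 0.57  0.59 -1.05  1.53  0.94  1.66 -0.72]
rotvec deg [0.5 0.8 0. ]
shift cm [  0.52   0.67 -15.76]
3754 ((600.1848754882812, -102.67898559570312), (66.8215560913086, 46.91928482055664), 82.31920623779297)
```

View pics/w16.png

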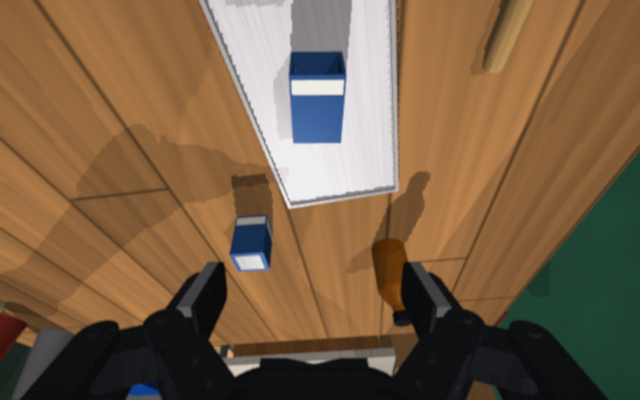

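```bash
python3 -m pendant '[[[0.5,1.2,-3],[0.5,0.8,0.3],0],[[0,0.2,-4],[0,0,0],0],[[0,0.2,-4],[0,0,0],0],[[0,0.2,-2],[0,0,0],0],[[0,0,0],[0,0,0],0],[[0,0,0],[0,0,0],0]]'; python3 - <<'E'
from h import *
goal(-7.7,-30,(.6,-.096,.035))
E
```

```text
clock: 39.7
position: [0.6001, -0.0985, 0.0612]
ee_rot: [0.964, -0.075, -0.019, 0.255]
ft_force: [-1.1, 0.6, 0.8]
grip_width: 1.003
t 39.7 pos [ 0.6001 -0.0985  0.0612] xaz -8.81 z [-0.074 -0.488 -0.87 ] F [-1.1  0.6  0.8] g 1.003 q [ 0.51  0.75 -0.97  1.6   1.03  1.53 -0.87]
rotvec deg [-0.4  0.2  1.1]
shift cm [-0.01  0.25 -2.62]
```

```bash
python3 -m pendant '[[[0,0.3,-1.3],[-0.4,0.2,1.1],0],[[0,0.1,-1.3],[0,0,0],0],[[0,0,0],[0,0,0],0],[[0,0,0],[0,0,0],0]]'; python3 - <<'E'
from h import *
goal(-7.7,-30,(.6,-.096,.035))
E
```

```text
clock: 40.2
position: [0.6012, -0.094, 0.0357]
ee_rot: [0.964, -0.065, -0.016, 0.258]
ft_force: [0.4, 0.6, 0.9]
grip_width: 1.001
t 40.2 pos [ 0.6012 -0.094   0.0357] xaz -7.63 z [-0.064 -0.496 -0.866] F [0.4 0.6 0.9] g 1.001 q [ 0.48  0.78 -0.95  1.62  1.06  1.5  -0.89]
rotvec deg [ 0.   0.1 -0.1]
shift cm [-0.12 -0.2  -0.07]
```

```bash
python3 -m pendant '[[[-0.1,0,0],[0,0,0],0],[[0,0,0],[0,0,0],255],[[0,0,0],[0,0,0],255],[[0,0,0],[0,0,0],255],[[0,0,0],[0,0,0],255],[[0,0,3],[0,0,0],255],[[0,0,4],[0,0,0],255],[[0,0,2],[0,0,0],255],[[0,0,0],[0,0,0],255]]' 60; python3 - <<'E'
from h import *
goal(-7.7,-30); save(cam('wrist'),'w17.png')
E
```

```text
clock: 41.32
position: [0.6006, -0.0935, 0.1333]
ee_rot: [0.964, -0.065, -0.015, 0.258]
ft_force: [0.0, 0.1, -0.9]
grip_width: 0.503
t 41.33 pos [ 0.6006 -0.0935  0.1333] xaz -7.63 z [-0.062 -0.495 -0.866] F [ 0.   0.1 -0.9] g 0.503 q [ 0.52  0.67 -1.02  1.56  0.98  1.61 -0.78]
rotvec deg [-0.   0.3 -0.1]
```

View pics/w17.png

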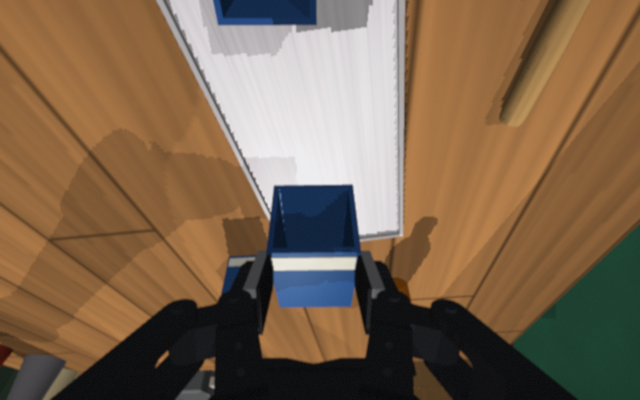

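```bash
python3 -m pendant '[[[0,0,1],[10,-1.3,0],255],[[0,0.3,0],[10,-1.3,0],255],[[0,0.3,0],[10,-1.3,0],255],[[0,0.3,0],[10,-1.3,0],255],[[0,0.3,0],[10,-1.3,0],255],[[0,0.3,0],[10,-1.3,0],255],[[0,0.3,0],[10,-1.3,0],255],[[0,0.3,0],[10,-1.3,0],255],[[0,0.3,0],[9,-1.3,0],255],[[0,0,0],[0,0,0],255],[[0,0,0],[0,0,0],255]]'; python3 - <<'E'
from h import *
goal(-7.7,60,(.596,-.066,.048))
E
```

```text
clock: 42.75
position: [0.5975, -0.0673, 0.1312]
ee_rot: [0.853, -0.06, 0.035, -0.518]
ft_force: [-0.2, 0.0, -0.9]
grip_width: 0.504
t 42.75 pos [ 0.5975 -0.0673  0.1312] xaz -7.95 z [ 0.122  0.879 -0.461] F [-0.2  0.  -0.9] g 0.504 q [ 1.35  1.27 -1.4   1.5   0.15  1.29  0.02]
rotvec deg [-2.5  0.2  0.3]
shift cm [-0.15  0.13 -8.32]
```

```bash
python3 -m pendant '[[[0,0.1,-2],[-2.5,0.2,0.3],255],[[0,-0.1,-3],[0,0,0],255],[[0,-0.1,-1.7],[0,0,0],255],[[0,0,0],[0,0,0],255],[[0,0,0],[0,0,0],255]]'; python3 - <<'E'
from h import *
goal(-7.7,60,(.596,-.066,.048)); save(cam('wrist'),'w18.png')
E
```

```text
clock: 43.38
position: [0.5973, -0.0664, 0.0611]
ee_rot: [0.868, -0.054, 0.033, -0.493]
ft_force: [-0.3, 1.1, -2.0]
grip_width: 0.5
t 43.38 pos [ 0.5973 -0.0664  0.0611] xaz -7.31 z [ 0.111  0.852 -0.511] F [-0.3  1.1 -2. ] g 0.5 q [ 1.32  1.31 -1.33  1.51  0.22  1.24  0.07]
rotvec deg [ 0.8  0.1 -0.4]
shift cm [-0.13  0.04 -1.31]
```

View pics/w18.png

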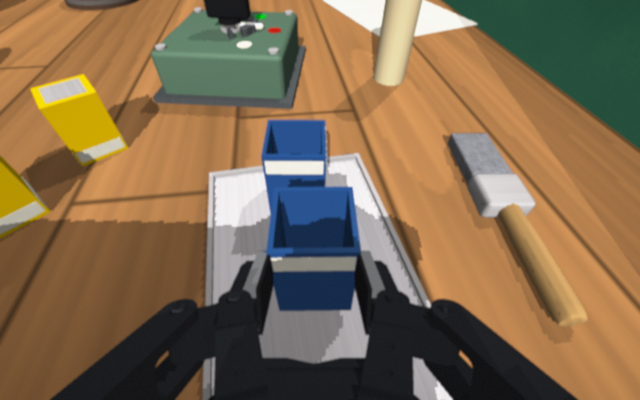

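```bash
python3 -m pendant '[[[0,0,-0.8],[0.8,0.1,-0.4],255],[[0,0,-0.4],[0,0,0],255],[[0,0,-0.3],[0,0,0],255],[[0,0,-0.2],[0,0,0],255],[[0,0,0],[0,0,0],255]]'; python3 - <<'E'
from h import *
goal(-7.7,60,(.592,-.066,.048))
E
```

```text
clock: 44.05
position: [0.5985, -0.0665, 0.0497]
ee_rot: [0.862, -0.058, 0.036, -0.503]
ft_force: [0.0, -0.5, -1.2]
grip_width: 0.504
t 44.05 pos [ 0.5985 -0.0665  0.0497] xaz -7.81 z [ 0.12   0.862 -0.492] F [ 0.  -0.5 -1.2] g 0.504 q [ 1.32  1.34 -1.32  1.51  0.22  1.23  0.08]
rotvec deg [-0.5  0.2  0.1]
shift cm [-0.65  0.05 -0.17]
```

```bash
python3 -m pendant '[[[0,0,-0.2],[-0.4,0,0],255],[[0,0,0],[0,0,0],0],[[0,0,0],[0,0,0],0],[[0,0,0],[0,0,0],0],[[0,0,0],[0,0,0],0],[[-0.3,-2.6,1.5],[0,0,0],0],[[-0.5,-3.5,2.0],[0,0,0],0],[[-0.5,-3.5,2.0],[0,0,0],0],[[0,0,5],[0,0,0],0],[[0,0,0],[0,0,0],0],[[0,0,0],[0,0,0],0]]'; python3 - <<'E'
from h import *
st(); save(cam('wrist'),'w19.png'); c=cam('top'); save(c,'t4.png')
P=cloud(c)
m=(np.abs(P[...,2]-0.066)<0.012)&(P[...,0]<.72)&(P[...,0]>.3)&(P[...,1]<.1)&(P[...,1]>-.4)
k,l,s,ce=cv2.connectedComponentsWithStats(m.astype(np.uint8))
for i in range(1,k):
    if s[i,4]>100: print(s[i,4],ce[i].round(),cv2.minAreaRect(P[l==i][:,:2].astype(np.float32)*1000),np.median(P[l==i][:,2]))
E
```

```text
clock: 45.42
position: [0.5847, -0.165, 0.1553]
ee_rot: [0.863, -0.058, 0.036, -0.501]
ft_force: [-0.1, 0.2, -0.5]
grip_width: 1.003
t 45.42 pos [ 0.5847 -0.165   0.1553] xaz -7.82 z [ 0.12   0.86  -0.496] F [-0.1  0.2 -0.5] g 1.003 q [ 1.38  1.24 -1.38  1.34  0.15  1.48  0.07]
139 [324. 194.] ((599.80078125, -58.09395980834961), (46.87247848510742, 46.98423767089844), 81.66360473632812) 0.07046568434468248
148 [288. 196.] ((594.253662109375, 30.435020446777344), (46.48809814453125, 46.94514083862305), 82.6739730834961) 0.07039304052874684
382 [428. 244.] ((477.8536682128906, -310.5101623535156), (46.01413345336914, 46.439979553222656), 86.10354614257812) 0.06605903214564335
385 [280. 301.] ((340.185791015625, 46.93819046020508), (45.88102722167969, 46.315311431884766), 41.98731231689453) 0.06598911899749149
```

View pics/t4.png

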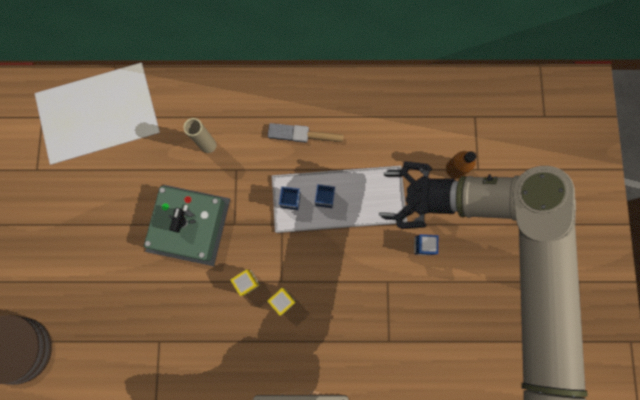

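View pics/w19.png

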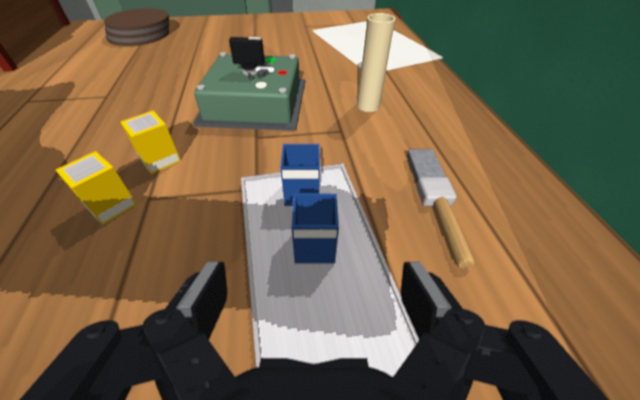

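```bash
python3 -m pendant '[[[-2,0,4],[-10,1.3,0],0],[[-3,0,1],[-10,1.3,0.5],0],[[-2.5,-1,0],[-10,1.2,0.5],0],[[-1.5,-2,0],[-10,1.2,0.5],0],[[-1,-2,0],[-10,1,0.5],0],[[-0.5,-2,0],[-10,1,0.5],0],[[-0.5,-2,0],[-10,1,0.5],0],[[0,-2,0],[-10,0.8,0.5],0],[[0,-2,0],[-8,0.8,0],0],[[0,0,0],[0,0,0],0],[[0,0,0],[0,0,0],0]]'; python3 - <<'E'
from h import *
goal(-3.5,-30,(.478,-.307,.037)); c=cam('wrist'); save(c,'w20.png'); P=cloud(c); z=P[...,2]
m=(np.abs(z-.066)<.006)&(np.hypot(P[...,0]-.478,P[...,1]+.31)<.08); print(m.sum(),cv2.minAreaRect(P[m][:,:2].astype(np.float32)*1000))
E
```

```text
clock: 46.9
position: [0.4701, -0.2957, 0.1968]
ee_rot: [0.966, -0.034, -0.013, 0.256]
ft_force: [0.6, 0.8, -0.3]
grip_width: 1.003
t 46.9 pos [ 0.4701 -0.2957  0.1968] xaz -4.2 z [-0.043 -0.493 -0.869] F [ 0.6  0.8 -0.3] g 1.003 q [ 1.24  0.34 -1.25  1.83  0.86  1.37 -0.33]
rotvec deg [-0.4 -0.4  0.7]
shift cm [  0.79  -1.13 -15.98]
2440 ((477.8616027832031, -311.6412048339844), (47.68251037597656, 46.035072326660156), 86.83605194091797)
```

View pics/w20.png

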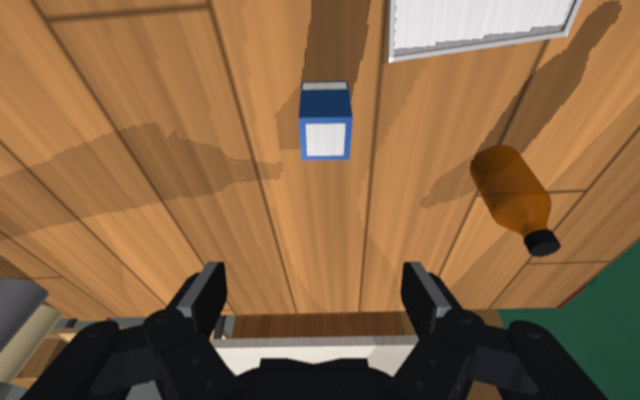

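```bash
python3 -m pendant '[[[0.8,-0.9,-3],[-0.4,-0.4,0.7],0],[[0,0.1,-4],[0,0,0],0],[[0,0.1,-4],[0,0,0],0],[[0,0,0],[0,0,0],0],[[0,0,0],[0,0,0],0]]'; python3 - <<'E'
from h import *
goal(-3.3,-30,(.478,-.308,.039))
E
```

```text
clock: 47.58
position: [0.478, -0.3061, 0.0854]
ee_rot: [0.967, -0.035, -0.008, 0.254]
ft_force: [-0.0, -0.2, 1.4]
grip_width: 0.999
t 47.58 pos [ 0.478  -0.3061  0.0854] xaz -4.1 z [-0.033 -0.49  -0.871] F [-0.  -0.2  1.4] g 0.999 q [ 1.12  0.51 -1.12  1.92  1.05  1.26 -0.52]
rotvec deg [-0.6  0.2  0.8]
shift cm [-0.   -0.19 -4.64]
```

```bash
python3 -m pendant '[[[-0.1,-0.2,-1.5],[-0.6,0.2,0.8],0],[[0,0.1,-2],[0,0,0],0],[[0,0.1,-1],[0,0,0],0],[[0,0,0],[0,0,0],0],[[0,0,0],[0,0,0],0]]'; python3 - <<'E'
from h import *
goal(-3.3,-30,(.478,-.308,.038)); save(cam('wrist'),'w21.png')
E
```

```text
clock: 48.2
position: [0.478, -0.3069, 0.04]
ee_rot: [0.965, -0.028, -0.006, 0.26]
ft_force: [0.5, 0.3, 0.3]
grip_width: 1.001
t 48.2 pos [ 0.478  -0.3069  0.04  ] xaz -3.32 z [-0.026 -0.501 -0.865] F [0.5 0.3 0.3] g 1.001 q [ 1.06  0.58 -1.06  1.95  1.14  1.22 -0.6 ]
rotvec deg [0.1 0.2 0. ]
shift cm [-0.   -0.11 -0.2 ]
```

View pics/w21.png

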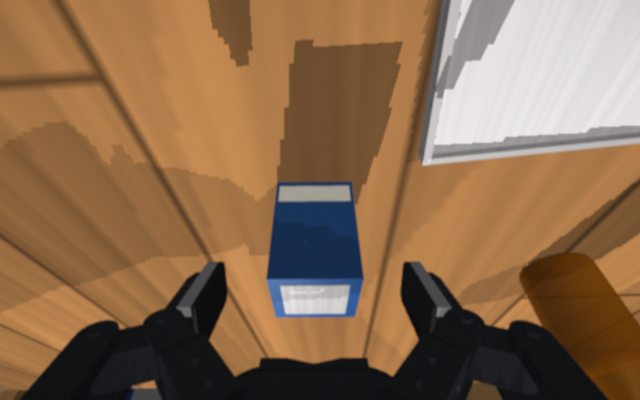

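```bash
python3 -m pendant '[[[0,0,-0.1],[0,0,0],0],[[0,0,0],[0,0,0],255],[[0,0,0],[0,0,0],255],[[0,0,0],[0,0,0],255],[[0,0,0],[0,0,0],255],[[0,0,3],[0,0,0],255],[[0,0,4],[0,0,0],255],[[0,0,3],[0,0,0],255],[[0,0,0],[0,0,0],255]]' 60; python3 - <<'E'
from h import *
goal(-22,60,(.6,-.19,.034)); save(cam('wrist'),'w22.png')
E
```

```text
clock: 49.38
position: [0.4772, -0.3064, 0.1411]
ee_rot: [0.965, -0.028, -0.007, 0.259]
ft_force: [-0.1, 0.1, -2.2]
grip_width: 0.519
t 49.38 pos [ 0.4772 -0.3064  0.1411] xaz -3.33 z [-0.028 -0.5   -0.866] F [-0.1  0.1 -2.2] g 0.519 q [ 1.18  0.42 -1.19  1.88  0.97  1.3  -0.41]
rotvec deg [ 88.2 -19.7 -14.6]
shift cm [ 12.28  11.64 -10.71]
```

View pics/w22.png

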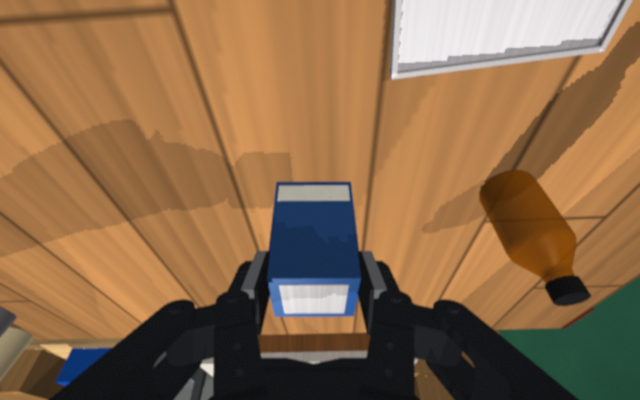

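```bash
python3 -m pendant '[[[1,2,2],[9.8,-2.2,-1.6],255],[[1.3,2,1],[9.8,-2.2,-1.6],255],[[1.4,2,0],[9.8,-2.2,-1.6],255],[[1.4,2,0],[9.8,-2.2,-1.6],255],[[1.4,2,0],[9.8,-2.2,-1.6],255],[[1.4,1,0],[9.8,-2.2,-1.6],255],[[1.4,0.5,0],[9.8,-2.2,-1.6],255],[[1.4,0,0],[9.8,-2.2,-1.6],255],[[1.4,0,0],[9.8,-2.2,-1.6],255],[[0,0,0],[0,0,0],255],[[0,0,0],[0,0,0],255]]'; python3 - <<'E'
from h import *
goal(-22,60,(.6,-.19,.034)); save(cam('top'),'t5.png')
E
```

```text
clock: 50.8
position: [0.5957, -0.1847, 0.1525]
ee_rot: [0.837, -0.167, 0.09, -0.514]
ft_force: [0.4, 0.2, -0.8]
grip_width: 0.517
t 50.8 pos [ 0.5957 -0.1847  0.1525] xaz -21.85 z [ 0.322  0.829 -0.456] F [ 0.4  0.2 -0.8] g 0.517 q [ 1.51  1.21 -1.36  1.47  0.06  1.26  0.  ]
rotvec deg [-3.1 -0.1 -0.1]
shift cm [  0.43  -0.53 -11.85]
```

View pics/t5.png

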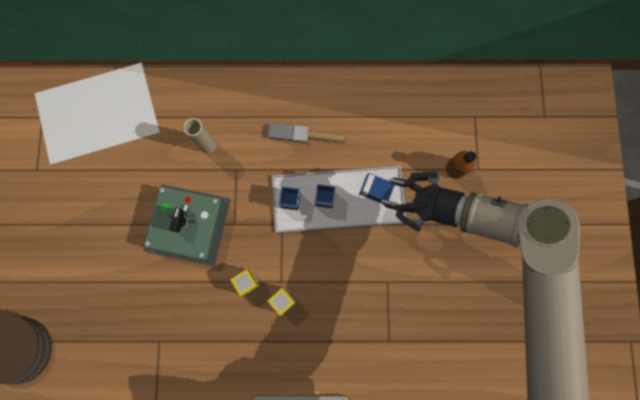

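```bash
python3 -m pendant '[[[0.2,-0.6,-2],[-3.1,0,0],255],[[0,-0.1,-4],[0,0,0],255],[[0,-0.1,-3.5],[0,0,0],255],[[0,0,0],[0,0,0],255],[[0,0,0],[0,0,0],255]]'; python3 - <<'E'
from h import *
goal(-22,60,(.6,-.19,.034))
E
```

```text
clock: 51.48
position: [0.5984, -0.1929, 0.0573]
ee_rot: [0.857, -0.16, 0.096, -0.481]
ft_force: [0.1, 0.7, -1.4]
grip_width: 0.519
t 51.48 pos [ 0.5984 -0.1929  0.0573] xaz -21.53 z [ 0.319  0.793 -0.52 ] F [ 0.1  0.7 -1.4] g 0.519 q [ 1.48  1.27 -1.27  1.48  0.16  1.19  0.09]
rotvec deg [ 1.4  0.1 -0.5]
shift cm [ 0.16  0.29 -2.33]
```

```bash
python3 -m pendant '[[[0.1,0.3,-1],[1.4,0,-0.5],255],[[0,0,-0.9],[0,0,0],255],[[0,0,-0.5],[0,0,0],255],[[0,0,-0.2],[0,0,0],255],[[0,0,0],[0,0,0],255]]'; python3 - <<'E'
from h import *
goal(-22,60,(.6,-.19,.033))
E
```

```text
clock: 52.1
position: [0.6009, -0.1902, 0.0353]
ee_rot: [0.849, -0.165, 0.099, -0.493]
ft_force: [-0.3, -0.1, -2.4]
grip_width: 0.52
t 52.1 pos [ 0.6009 -0.1902  0.0353] xaz -22.12 z [ 0.33   0.804 -0.495] F [-0.3 -0.1 -2.4] g 0.52 q [ 1.47  1.32 -1.25  1.48  0.16  1.17  0.11]
rotvec deg [-0.2  0.4  0.1]
shift cm [-0.09  0.02 -0.23]
```

```bash
python3 -m pendant '[[[0,0,-0.2],[0,0.2,0],255],[[0,0,-0.2],[0,0,0],255],[[0,0,-0.1],[0,0,0],255]]'; python3 - <<'E'
from h import *
goal(-22,60,(.6,-.19,.033))
E
```

```text
clock: 52.48
position: [0.6016, -0.1899, 0.035]
ee_rot: [0.848, -0.165, 0.098, -0.495]
ft_force: [-2.3, -1.7, 3.6]
grip_width: 0.516
t 52.48 pos [ 0.6016 -0.1899  0.035 ] xaz -22.1 z [ 0.329  0.807 -0.491] F [-2.3 -1.7  3.6] g 0.516 q [ 1.47  1.32 -1.25  1.47  0.16  1.17  0.11]
rotvec deg [-0.5  0.4  0.1]
shift cm [-0.16 -0.01 -0.2 ]
```

```bash
python3 -m pendant '[[[0,0,0],[0,0,0],0],[[0,0,0],[0,0,0],0],[[0,0,0],[0,0,0],0],[[0,0,0],[0,0,0],0],[[-1,-2.4,1.5],[0,0,0],0],[[-1.3,-3.2,2.0],[0,0,0],0],[[-1.3,-3.2,2.0],[0,0,0],0],[[0,0,4],[0,0,0],0],[[0,0,4],[-9.3,3.7,0],0],[[0.3,1,2],[-9.3,3.7,0],0],[[0.5,1.3,0],[-9.3,3.7,0],0],[[0,0,0],[0,0,0],0]]'; python3 - <<'E'
from h import *
st()
E
```

```text
clock: 53.98
position: [0.5729, -0.2565, 0.1936]
ee_rot: [0.948, -0.186, 0.055, -0.252]
ft_force: [-0.6, 0.3, -0.1]
grip_width: 1.004
t 53.98 pos [ 0.5729 -0.2565  0.1936] xaz -22.32 z [ 0.198  0.458 -0.867] F [-0.6  0.3 -0.1] g 1.004 q [ 1.43  0.82 -1.3   1.42  0.27  1.37 -0.16]
```

```bash
python3 -m pendant '[[[0.5,1.3,0],[-9.3,3.7,0],0],[[0.5,1.3,0],[-9.3,3.7,0],0],[[0.5,1.3,0],[-9.3,3.7,0],0],[[0.5,1.3,0],[-9.3,3.7,0],0],[[0.5,1,0],[-9.3,3.7,0],0],[[0.3,0.5,0],[-7.5,3,0],0],[[0,0,0],[0,0,0],0],[[0,0,0],[0,0,0],0]]'; python3 - <<'E'
from h import *
goal(-22,-30,(.604,-.18,.035)); c=cam('wrist'); save(c,'w23.png'); P=cloud(c); z=P[...,2]
m=(np.abs(z-.052)<.006)&(np.hypot(P[...,0]-.603,P[...,1]+.184)<.06); print(m.sum(),cv2.minAreaRect(P[m][:,:2].astype(np.float32)*1000))
E
```

```text
clock: 54.98
position: [0.5995, -0.1921, 0.1886]
ee_rot: [0.949, -0.185, -0.04, 0.252]
ft_force: [0.0, -1.1, 0.2]
grip_width: 0.995
t 54.98 pos [ 0.5995 -0.1921  0.1886] xaz -21.83 z [-0.169 -0.463 -0.87 ] F [ 0.  -1.1  0.2] g 0.995 q [ 0.61  0.63 -0.93  1.42  0.9   1.69 -0.76]
rotvec deg [-0.1  1.1 -0.2]
shift cm [  0.45   1.21 -15.36]
3934 ((603.9972534179688, -183.0615997314453), (67.07816314697266, 46.9460563659668), 68.50603485107422)
```

View pics/w23.png

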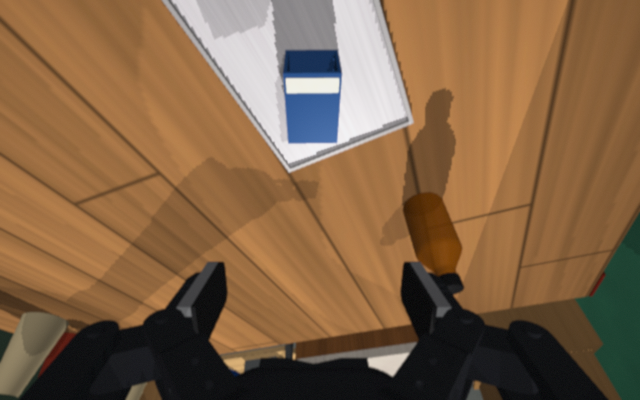

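```bash
python3 -m pendant '[[[0.7,1.8,-3],[0,1.1,0.3],0],[[0,0.2,-4],[0,0,0],0],[[0,0.2,-4],[0,0,0],0],[[0,0.1,-1],[0,0,0],0],[[0,0,0],[0,0,0],0],[[0,0,0],[0,0,0],0]]'; python3 - <<'E'
from h import *
goal(-21.5,-30,(.6065,-.1765,.035))
E
```

```text
clock: 55.78
position: [0.6053, -0.1791, 0.0691]
ee_rot: [0.948, -0.19, -0.049, 0.251]
ft_force: [0.6, -0.5, 0.0]
grip_width: 1.002
t 55.77 pos [ 0.6053 -0.1791  0.0691] xaz -22.59 z [-0.187 -0.457 -0.87 ] F [ 0.6 -0.5  0. ] g 1.002 q [ 0.55  0.78 -0.88  1.48  0.97  1.57 -0.89]
rotvec deg [-0.3  0.3  1.1]
shift cm [ 0.12  0.26 -3.41]
```

```bash
python3 -m pendant '[[[0.1,0.3,-1.4],[-0.3,0.3,1.1],0],[[0,0.1,-2],[0,0,0],0],[[0,0,0],[0,0,0],0],[[0,0,0],[0,0,0],0]]'; python3 - <<'E'
from h import *
goal(-21.5,-30,(.6065,-.1765,.035))
E
```

```text
clock: 56.28
position: [0.6073, -0.1746, 0.0346]
ee_rot: [0.949, -0.18, -0.047, 0.254]
ft_force: [0.5, -0.3, -0.2]
grip_width: 1.003
t 56.27 pos [ 0.6073 -0.1746  0.0346] xaz -21.4 z [-0.18  -0.466 -0.866] F [ 0.5 -0.3 -0.2] g 1.003 q [ 0.53  0.82 -0.86  1.5   1.    1.53 -0.92]
rotvec deg [ 0.   0.1 -0.1]
shift cm [-0.08 -0.19  0.04]
```

```bash
python3 -m pendant '[[[0,0,0],[0,0,0],255],[[0,0,0],[0,0,0],255],[[0,0,0],[0,0,0],255],[[0,0,0],[0,0,0],255],[[0,0,0],[0,0,0],255],[[0,0,3],[0,0,0],255],[[0,0,4],[0,0,0],255],[[0,0,2],[0,0,0],255],[[0,0,0],[0,0,0],255]]' 60; python3 - <<'E'
from h import *
goal(-21.5,60,(.602,-.155,.049)); save(cam('wrist'),'w24.png')
E
```

```text
clock: 57.4
position: [0.6078, -0.1741, 0.1323]
ee_rot: [0.949, -0.18, -0.045, 0.254]
ft_force: [-0.8, 0.3, -1.9]
grip_width: 0.51
t 57.4 pos [ 0.6078 -0.1741  0.1323] xaz -21.4 z [-0.178 -0.465 -0.867] F [-0.8  0.3 -1.9] g 0.51 q [ 0.56  0.71 -0.91  1.44  0.93  1.65 -0.82]
rotvec deg [ 83.7 -32.7   0.2]
shift cm [-0.58  1.91 -8.33]
```

View pics/w24.png

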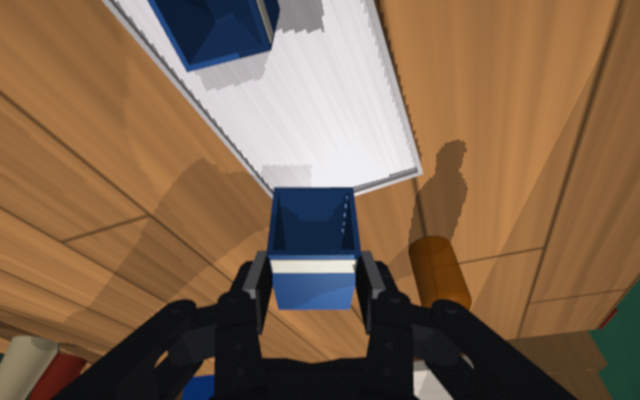

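```bash
python3 -m pendant '[[[0,0,1],[9.3,-3.65,0],255],[[-0.1,0.2,0],[9.3,-3.65,0],255],[[-0.1,0.2,0],[9.3,-3.65,0],255],[[-0.1,0.2,0],[9.3,-3.65,0],255],[[-0.1,0.2,0],[9.3,-3.65,0],255],[[0,0.2,0],[9.3,-3.65,0],255],[[0,0.2,0],[9.3,-3.65,0],255],[[0,0.2,0],[9.3,-3.65,0],255],[[0,0.2,0],[8,-3.2,0],255],[[0,0,0],[0,0,0],255],[[0,0,0],[0,0,0],255]]'; python3 - <<'E'
from h import *
goal(-21.5,60,(.602,-.155,.049))
E
```

```text
clock: 58.82
position: [0.5996, -0.1566, 0.1294]
ee_rot: [0.845, -0.164, 0.097, -0.499]
ft_force: [0.4, -0.8, -0.3]
grip_width: 0.511
t 58.83 pos [ 0.5996 -0.1566  0.1294] xaz -21.93 z [ 0.327  0.813 -0.482] F [ 0.4 -0.8 -0.3] g 0.511 q [ 1.51  1.23 -1.37  1.54  0.12  1.18 -0.01]
rotvec deg [-1.1  0.4  0.4]
shift cm [ 0.24  0.16 -8.04]
```

```bash
python3 -m pendant '[[[0.2,0.1,-2],[-1.1,0.4,0.4],255],[[0,0,-3],[0,0,0],255],[[0,-0.1,-1.7],[0,0,0],255],[[0,0,0],[0,0,0],255],[[0,0,0],[0,0,0],255]]'; python3 - <<'E'
from h import *
goal(-21.5,60,(.602,-.155,.049)); save(cam('wrist'),'w25.png')
E
```

```text
clock: 59.45
position: [0.6021, -0.1542, 0.0589]
ee_rot: [0.854, -0.159, 0.093, -0.486]
ft_force: [0.5, 0.6, -2.2]
grip_width: 0.509
t 59.45 pos [ 0.6021 -0.1542  0.0589] xaz -21.16 z [ 0.312  0.801 -0.51 ] F [ 0.5  0.6 -2.2] g 0.509 q [ 1.47  1.29 -1.3   1.54  0.18  1.13  0.04]
rotvec deg [ 0.7 -0.  -0.3]
shift cm [-0.01 -0.08 -0.99]
```

View pics/w25.png

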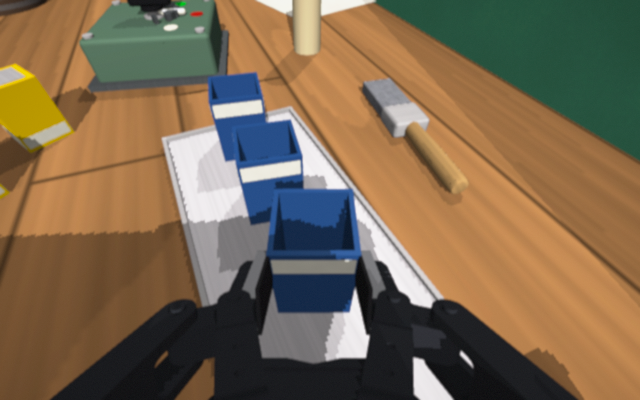

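```bash
python3 -m pendant '[[[0,0,-0.6],[0.7,0,-0.3],255],[[0,0,-0.4],[0,0,0],255],[[0,0,-0.2],[0,0,0],255],[[0,0,-0.2],[0,0,0],255]]'; python3 - <<'E'
from h import *
goal(-21.5,60,(.602,-.155,.049))
E
```

```text
clock: 60.0
position: [0.6029, -0.1545, 0.0493]
ee_rot: [0.849, -0.161, 0.095, -0.494]
ft_force: [-5.3, -2.8, 8.8]
grip_width: 0.503
t 60.0 pos [ 0.6029 -0.1545  0.0493] xaz -21.51 z [ 0.319  0.808 -0.495] F [-5.3 -2.8  8.8] g 0.503 q [ 1.47  1.31 -1.29  1.54  0.18  1.13  0.06]
rotvec deg [-0.3  0.2  0. ]
shift cm [-0.09 -0.05 -0.03]
```

```bash
python3 -m pendant '[[[0,0,0],[0,0,0],255],[[0,0,0],[0,0,0],0],[[0,0,0],[0,0,0],0],[[0,0,0],[0,0,0],0],[[0,0,0],[0,0,0],0],[[-1,-2.4,1.5],[0,0,0],0],[[-1.3,-3.2,2.0],[0,0,0],0],[[-1.3,-3.2,2.0],[0,0,0],0],[[-1,0,5],[0,0,0],0],[[0,0,5],[0,0,0],0],[[0,0,0],[0,0,0],0]]'; python3 - <<'E'
from h import *
st(); save(cam('wrist'),'w26.png'); c=cam('top'); save(c,'t6.png')
P=cloud(c)
m=(np.abs(P[...,2]-0.066)<0.012)&(P[...,0]<.72)&(P[...,0]>.3)&(P[...,1]<.1)&(P[...,1]>-.4)
k,l,s,ce=cv2.connectedComponentsWithStats(m.astype(np.uint8))
for i in range(1,k):
    if s[i,4]>60: print(s[i,4],ce[i].round(),cv2.minAreaRect(P[l==i][:,:2].astype(np.float32)*1000),np.median(P[l==i][:,2]))
E
```

```text
clock: 61.38
position: [0.5551, -0.2443, 0.209]
ee_rot: [0.849, -0.161, 0.095, -0.494]
ft_force: [-0.4, -0.1, -0.8]
grip_width: 1.0
t 61.38 pos [ 0.5551 -0.2443  0.209 ] xaz -21.51 z [ 0.32   0.809 -0.493] F [-0.4 -0.1 -0.8] g 1.0 q [ 1.59  1.14 -1.4   1.4   0.06  1.41  0.  ]
70 [454. 167.] ((673.0260620117188, -384.03955078125), (46.84711456298828, 14.287696838378906), 22.478994369506836) 0.06751313425074545
143 [360. 192.] ((604.2494506835938, -147.98019409179688), (46.7446403503418, 47.015785217285156), 68.52555847167969) 0.06981743990483946
140 [324. 194.] ((599.767822265625, -57.87295150756836), (46.94325637817383, 47.02614212036133), 82.7673110961914) 0.0696427844101426
148 [288. 196.] ((594.5132446289062, 30.472381591796875), (46.997196197509766, 47.65103530883789), 83.38684844970703) 0.06968294185455559
385 [280. 301.] ((340.22943115234375, 46.871036529541016), (45.82653045654297, 46.168861389160156), 41.74081802368164) 0.06599333011149833
```

View pics/t6.png

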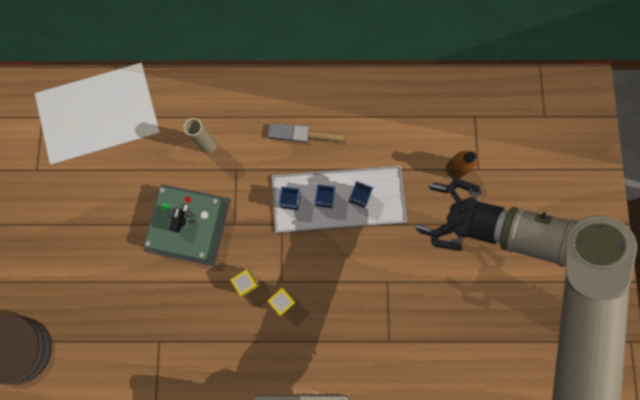

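View pics/w26.png

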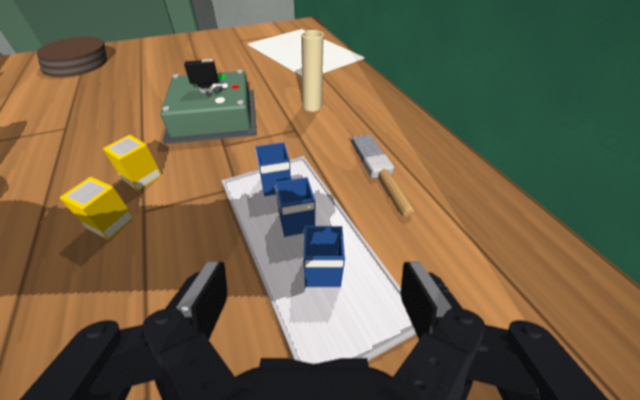

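```bash
python3 -m pendant '[[[-1,0,4],[-9.3,3.65,0],0],[[-1,1,3],[-9.3,3.65,0],0],[[-1,2,0],[-9.3,3.65,0],0],[[0,4,0],[-9.3,3.65,0],0],[[0,5,0],[-9.3,3.65,0],0],[[0,5,0],[-9.3,3.65,0],0],[[0,5,0],[0,0,10],0],[[0,5,0],[0,0,10],0],[[0,5,0],[0,0,10],0],[[0,5,0],[0,0,10],0],[[0,5,0],[0,0,10],0],[[0,0,0],[0,0,0],0]]'; python3 - <<'E'
from h import *
goal(77.8,0,(.5323,.2948,.2))
E
```

```text
clock: 62.98
position: [0.5169, 0.1779, 0.259]
ee_rot: [0.967, 0.253, -0.003, -0.004]
ft_force: [0.6, 0.7, -0.0]
grip_width: 0.997
t 62.98 pos [0.5169 0.1779 0.259 ] xaz 29.33 z [-0.009  0.007 -1.   ] F [ 0.6  0.7 -0. ] g 0.997 q [ 0.66  0.48 -1.4   1.55  0.46  1.51 -0.24]
rotvec deg [-0.2 -0.6 48.5]
shift cm [ 1.54 11.69 -5.9 ]
```

```bash
python3 -m pendant '[[[0.3,3,0],[0,0,10],0],[[0.3,3,0],[0,0,10],0],[[0.3,3,0],[0,0,10],0],[[0.3,2,0],[0,0,10],0],[[0.2,0.5,0],[0,0,8],0],[[0,0,0],[0,0,0],0],[[0,0,0],[0,0,0],0]]'; python3 - <<'E'
from h import *
goal(77.8,0,(.5323,.2948,.2)); c=cam('wrist'); save(c,'w27.png'); P=cloud(c); z=P[...,2]
m=(z>0.095)&(z<0.14)&(np.hypot(P[...,0]-.5324,P[...,1]-.2945)<.032)
print(m.sum(),cv2.minAreaRect(P[m][:,:2].astype(np.float32)*1000), np.nanpercentile(z[m],[50,90,99]))
E
```

```text
clock: 63.85
position: [0.5329, 0.2893, 0.2498]
ee_rot: [0.777, 0.63, -0.011, -0.002]
ft_force: [-0.2, -0.5, -0.1]
grip_width: 0.997
t 63.85 pos [0.5329 0.2893 0.2498] xaz 78.05 z [-0.019 -0.011 -1.   ] F [-0.2 -0.5 -0.1] g 0.997 q [ 0.33  0.69 -1.41  1.4   0.67  1.62  0.35]
rotvec deg [ 0.6 -1.1 -0.2]
shift cm [-0.06  0.55 -4.98]
870 ((532.12841796875, 295.093017578125), (15.993642807006836, 55.191062927246094), 77.07474517822266) [0.11704663 0.11824484 0.11904136]
```

View pics/w27.png

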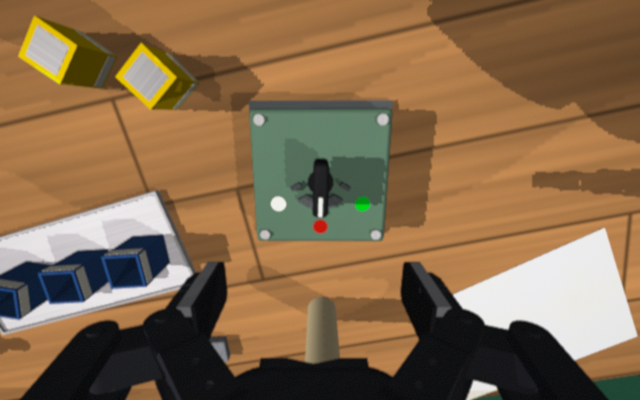

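```bash
python3 -m pendant '[[[-0.05,0.6,-2],[0.6,-1.1,-0.4],0],[[0,0,-4],[0,0,0],0],[[0,0,-4],[0,0,0],0],[[0,0,0],[0,0,0],0],[[0,0,0],[0,0,0],0]]'; python3 - <<'E'
from h import *
goal(77.4,0,(.5323,.2948,.1))
E
```

```text
clock: 64.53
position: [0.5342, 0.2921, 0.1495]
ee_rot: [0.784, 0.621, 0.001, 0.001]
ft_force: [-0.2, 0.5, 0.2]
grip_width: 0.999
t 64.53 pos [0.5342 0.2921 0.1495] xaz 76.82 z [ 0.004 -0.    -1.   ] F [-0.2  0.5  0.2] g 0.999 q [ 0.34  0.75 -1.35  1.55  0.74  1.44  0.28]
rotvec deg [0.  0.2 0.6]
shift cm [-0.19  0.27 -4.95]
```

```bash
python3 -m pendant '[[[-0.2,0.3,-1.5],[0,0.2,0.6],0],[[0,0,-2],[0,0,0],0],[[0,0,-1.4],[0,0,0],0],[[0,0,0],[0,0,0],0],[[0,0,0],[0,0,0],0]]'; python3 - <<'E'
from h import *
goal(77.4,0,(.5323,.2948,.1))
E
```

```text
clock: 65.15
position: [0.5328, 0.2959, 0.0995]
ee_rot: [0.781, 0.625, 0.001, 0.0]
ft_force: [0.7, 0.4, 0.6]
grip_width: 0.996
t 65.15 pos [0.5328 0.2959 0.0995] xaz 77.39 z [ 0.002  0.001 -1.   ] F [0.7 0.4 0.6] g 0.996 q [ 0.31  0.79 -1.31  1.6   0.78  1.36  0.26]
rotvec deg [-0.1  0.1  0. ]
shift cm [-0.05 -0.11  0.05]
```

```bash
python3 -m pendant '[[[-0.05,-0.1,0],[0,0,0],255],[[0,0,0],[0,0,0],255],[[0,0,0],[0,0,0],255],[[0,0,0],[0,0,0],255],[[0,0,0],[0,0,0],255],[[0,0,0],[0,0,0],255],[[0,0,0.7],[0,0,0],255],[[0,0,0.65],[0,0,0],255],[[0,0,0],[0,0,0],255],[[0,0,0],[0,0,0],255]]' 60; python3 - <<'E'
from h import *
st()
E
```

```text
clock: 66.4
position: [0.5323, 0.2943, 0.113]
ee_rot: [0.781, 0.625, 0.001, 0.0]
ft_force: [1.9, 1.7, -9.5]
grip_width: 0.141
t 66.4 pos [0.5323 0.2943 0.113 ] xaz 77.36 z [ 0.002  0.001 -1.   ] F [ 1.9  1.7 -9.5] g 0.141 q [ 0.32  0.78 -1.32  1.59  0.77  1.38  0.27]
```

```bash
python3 -m pendant '[[[0,0,0.1],[0,0,9],255],[[0,0,0],[0,0,9],255],[[0,0,0],[0,0,9],255],[[0,0,0],[0,0,9],255],[[0,0,0],[0,0,0],255]]'; python3 - <<'E'
from h import *
st()
E
```

```text
clock: 67.03
position: [0.5323, 0.2941, 0.1126]
ee_rot: [0.542, 0.84, 0.001, -0.0]
ft_force: [2.2, 1.4, -8.8]
grip_width: 0.136
t 67.03 pos [0.5323 0.2941 0.1126] xaz 114.38 z [ 0.     0.001 -1.   ] F [ 2.2  1.4 -8.8] g 0.136 q [ 0.35  0.85 -1.4   1.59  0.84  1.43  0.87]
```

```bash
python3 -m pendant '[[[0,0,0.1],[0,0,8],255],[[0,0,0],[0,0,7],255],[[0,0,0],[0,0,0],255]]'; python3 - <<'E'
from h import *
goal(138,0)
E
```

```text
clock: 67.4
position: [0.5323, 0.294, 0.1132]
ee_rot: [0.43, 0.903, 0.001, -0.0]
ft_force: [0.9, 1.4, -9.9]
grip_width: 0.14
t 67.4 pos [0.5323 0.294  0.1132] xaz 129.04 z [-0.     0.001 -1.   ] F [ 0.9  1.4 -9.9] g 0.14 q [ 0.35  0.86 -1.42  1.59  0.86  1.44  1.12]
rotvec deg [-0.1 -0.   9. ]
```

```bash
python3 -m pendant '[[[0,0,0],[0,0,9],255],[[0,0,0],[0,0,0],255],[[0,0,0],[0,0,0],255]]'; python3 - <<'E'
from h import *
goal(138,0); save(cam('wrist'),'w28.png')
E
```

```text
clock: 67.78
position: [0.5323, 0.294, 0.113]
ee_rot: [0.364, 0.931, 0.0, -0.0]
ft_force: [1.3, 1.6, -8.6]
grip_width: 0.138
t 67.78 pos [0.5323 0.294  0.113 ] xaz 137.26 z [-0.001  0.001 -1.   ] F [ 1.3  1.6 -8.6] g 0.138 q [ 0.35  0.87 -1.42  1.59  0.86  1.45  1.26]
rotvec deg [-0.1 -0.   0.7]
```

View pics/w28.png

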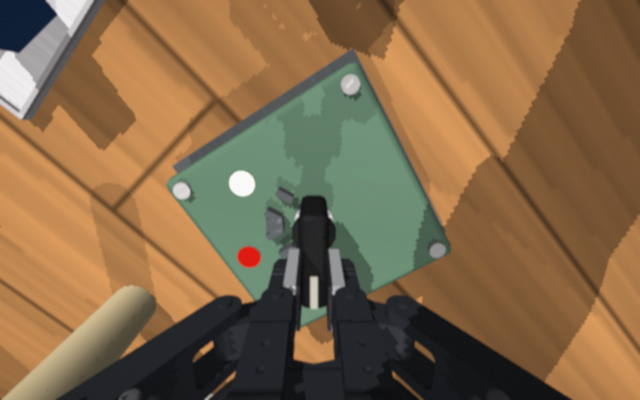

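```bash
python3 -m pendant '[[[0,0,-0.6],[0,0,0.6],255],[[0,0,-0.6],[0,0,0],255],[[0,0,-0.2],[0,0,0],255],[[0,0,0],[0,0,0],255]]'; python3 - <<'E'
from h import *
goal(138,0)
E
```

```text
clock: 68.32
position: [0.5328, 0.2945, 0.1012]
ee_rot: [0.361, 0.932, 0.001, 0.001]
ft_force: [-1.8, -2.9, -5.0]
grip_width: 0.14
t 68.33 pos [0.5328 0.2945 0.1012] xaz 137.62 z [ 0.002  0.002 -1.   ] F [-1.8 -2.9 -5. ] g 0.14 q [ 0.35  0.88 -1.41  1.6   0.88  1.43  1.26]
rotvec deg [-0.1  0.1  0.4]
```

```bash
python3 -m pendant '[[[0,0,0],[0,0,0],0],[[0,0,0],[0,0,0],0],[[0,0,0],[0,0,0],0],[[0,0,0],[0,0,0],0],[[0,0,3],[0,0,0],0],[[0,0,5],[0,0,0],0],[[0,0,5],[0,0,0],0],[[0,0,2],[0,0,0],0],[[0,0,0],[0,0,0],0],[[0,0,0],[0,0,0],0]]'; python3 - <<'E'
from h import *
st(); c=cam('wrist'); save(c,'w29.png'); P=cloud(c); z=P[...,2]
m=(z>0.095)&(z<0.14)&(np.hypot(P[...,0]-.5324,P[...,1]-.2945)<.032)
print(m.sum(),cv2.minAreaRect(P[m][:,:2].astype(np.float32)*1000), np.nanpercentile(z[m],[50,90,99]))
save(cam('scene'),'s6.png')
E
```

```text
clock: 69.58
position: [0.5323, 0.2946, 0.254]
ee_rot: [0.362, 0.932, 0.001, 0.0]
ft_force: [-0.1, 0.1, -0.5]
grip_width: 0.999
t 69.58 pos [0.5323 0.2946 0.254 ] xaz 137.58 z [ 0.001  0.002 -1.   ] F [-0.1  0.1 -0.5] g 0.999 q [ 0.34  0.68 -1.43  1.41  0.68  1.61  1.38]
845 ((532.421875, 294.6529541015625), (55.047218322753906, 15.428986549377441), 47.5849494934082) [0.11694522 0.1181776  0.1189765 ]
```

View pics/w29.png

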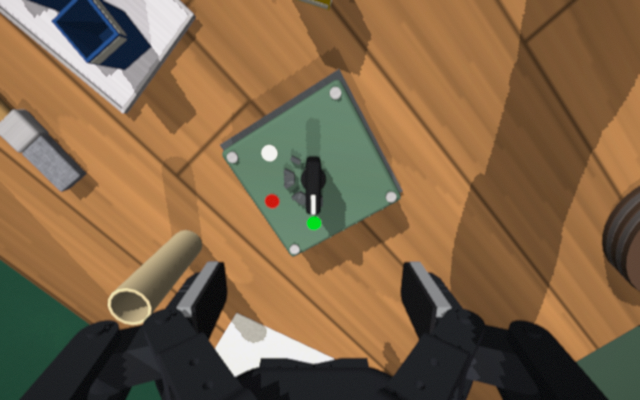

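View pics/s6.png

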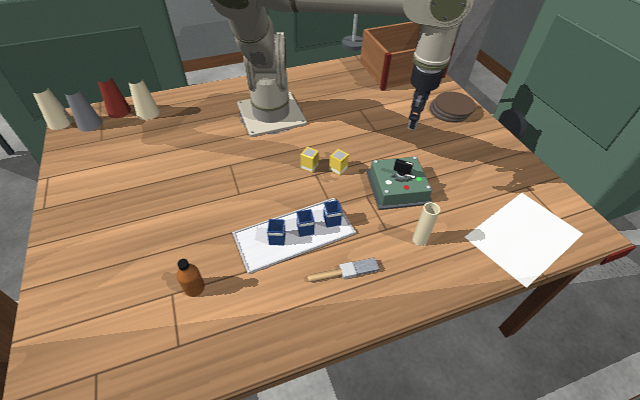

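```bash
python3 - <<'E'
from h import *
a=cv2.imread('pics/scene0.png'); c=cam('scene'); b=c["pixels"][:,:,::-1]
for n,(x0,x1,y0,y1) in dict(bottle=(174,208,255,298),tube=(412,442,200,247),brush=(303,385,256,284)).items():
    d=cv2.absdiff(a[y0:y1,x0:x1],b[y0:y1,x0:x1]); print(n,d.mean().round(2),(d.max(2)>40).sum())
o=st(); manip.hand_in()
E
```

```text
bottle 2.18 0
tube 2.65 0
brush 2.66 0
t 69.72 pos [0.5323 0.2946 0.254 ] xaz 137.59 z [ 0.     0.002 -1.   ] F [-0.2 -0.2  0.7] g 0.999 q [ 0.34  0.68 -1.43  1.41  0.68  1.61  1.38]
the job is handed in; nothing more can be done
```

The job is done and handed in at about 70 s. The knob went from white to red, then all three blue cups went mouth up into the tray, then the knob went from red to green.

- **Knob:** my last measurement puts the bar on the green mark. Its top reads about 117–119 mm, the same as it read at the red stop. The lift force, 9–10 N while raised, matched the spring and knob weight both times.
- **Cups:** each was laid on its side in the tray, gripped again and stood up. In the last measurement they stood at y = +0.030, -0.058 and -0.148 m, rims at about 0.070 m, about 90 mm apart. The third stands turned about 20° because I brought it in at an angle to stay clear of the bottle.
- **Disturbance:** the second cup was knocked about 4 cm aside during the run. I measured it again before gripping it. I saw no grip slip.
- **Tube, bottle and brush:** comparing the scene picture from the start with the one at the end shows no change at any of them. I did not touch the yellow look-alikes.

None of my last checks failed or disagreed. The tightest margin was joint 3, which reached -1.43 against its limit of -1.47.

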